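Bring the soldering block down onto its board

ROBOT

A 6-joint arm with a two-finger parallel gripper is mounted at the origin on a cart in front of the work surface, level with it; the furniture and walls round the work are solid. World frame = base frame: x ahead of the robot, y to its left, z up, the work surface at z = 0. Lengths are in m, angles in rad, forces in N, time in s.
With the tool pointing down it reaches from about 0.35 to 0.85 m from the base axis. Payload 8.1 kg.
Tool frame: the origin (TCP) lies on the centre line of the jaws, within the pads' length; the fingertips stand 11 mm ahead of it and the grasp point (between the pads) lies 8 mm behind it (tip_reach is the z of the fingertips in the tool frame, in m); z points along the fingers, y is the direction in which the jaws open and shut (so a half turn about z gives the same grasp; the last joint's range is limited). The gripper opens to 93 mm and grips with 3 to 60 N. Pads are 15 mm wide; open, the fingers measure 128 mm over their backs; the gripper's body (75 mm by 188 mm) begins 65 mm behind the grasp point.
Start: joints at [-1.209, 0.13, 1.488, -0, 1.523, -0.085], TCP at [0.259, -0.541, 0.23] pointing down, gripper open.
Joint ranges: [-2.96, 2.96], [-0.89, 2.26], [0.02, 2.5], [-1.34, 4.48], [0, 2.73], [-2.66, 2.66]. Speed limits (rad/s): [2.39, 2.39, 2.79, 3.14, 3.14, 3.14].

INTERFACE

Orientations are given as a rotation vector (axis times angle).
In Python, from plant import read_state, read_camera, camera_params, close_job, silhouettes, tip_of, tip_reach gives the robot as it stands.
- The arm moves only by the shell command python3 -m creep 'ROWS' [FORCE]. ROWS is JSON, a list of rows, each a list of 5 numbers: the shift along the tool's x, y, z in m, then the turn about the tool's z in rad, then the closure in counts, from 0 (fully open) to 255 (shut). In form: [[dx, dy, dz, twist, gripper], ...]. A call has 1 to 12 rows; each row shifts and turns the commanded pose from where the row before left it, along the tool's axes as they then stand; what a row does not reach is not made up. A row lasts 1/12 s, in which the tool goes at most 41.7 mm and 7.16 degrees, less where a joint would pass 70% of its speed; a pose out of reach is approached as far as the arm can. A call is refused whole if a number of a shift passes 0.0417 or a number of a turn 0.125, either way. A call with a gripper value outside its range is refused whole. The fingers move at their own pace and stop on an object; FORCE is the grip in N (left out, the last holds). Time passes only in rows, so rows that do not move let the fingers close. It gives the time, the measured TCP pose, the force and the opening at its end, in the units of the state.
- read_state(): the state, without advancing time (a new reading comes with each control period).
- read_camera(name): name is "side" or "top" or "wrist"; returns the picture (420x560x3 uint8, red, green, blue); there is no depth.
- camera_params(name): a dict with "fov_y" (degrees; the focal length in pixels is half the picture's height over the tangent of half this angle, whatever the lens; pixels are square), "cx", "cy" (the principal point, pixels), "position" and "rotation" of the camera in the world. Camera axes: x right, y down, z forward; pixel columns grow to the right and rows downward; lengths in m; the calibration is good to about 2 mm. The wrist camera is an equidistant fisheye: a pixel r from the principal point sees the ray r / f radians off the axis. A picture is of the moment at which its call begins: read the wrist's pose just before it. camera_params takes no time and is no camera call; for the wrist camera it gives the pose at the moment of the call.
- close_job(): hands the job in, once; it reports no verdict.
Trained networks look in the newest picture that a camera, given by its name, has taken for a name from the list of things; names that differ only in an ending like _2 or _b are one class to them, and where a whole thing is asked for, a point or a joint stands for the part that bears it (a point fixed in the world has none). Each returns a list of dicts, best first, with "confidence" (0 to 1); they miss things now and then, are a little off and sometimes report something else, mostly with a low value. They report only what shows in the picture. A call takes as long as a camera call. They do not tell look-alikes from the thing itself.
- silhouettes(camera, query): "region" (420x560 bool, what is visible of it) and "pixel" ([column, row] in pixels, amid what is visible of it).
- tip_of(camera, query): "pixel" ([column, row] in pixels: a listed point, or the origin of a listed thing).
The state is a dict: "t": time; "q": joint angles; "dq": joint speeds; "joint_torque": joint torques, N m; "tool_pos": TCP position; "orientation": TCP orientation; "force": force on the tool from outside, world axes, zero at the start; "wrist_torque": the same for the moment, N m; "opening": finger opening in m.
Only numpy, scipy, OpenCV 4.12 (cv2) and the standard library are available. Lean on these libraries where they do the work, as an engineer would, in place of code of your own. Each camera call takes 0.05 s, during which the arm holds its last target.

TASK

Get the soldering stand ready for work: lift the retaining bar straight up out of its two U brackets, keeping it level, and lay it in the wooden tray; the orange ring clamp that lies on the white board goes into the tray too, both flat on the felt, side by side. Then tip the black charcoal block that stands in the stand forward by its top, over the step at its foot, so that it comes to lie flat on the white board between the brackets; do not lift it off the stand. Set things down rather than dropping them, keep the bar level all the time, and leave everything else where it stands.

Things in the scene. Friction and masses are not known exactly. Their poses are not given: they have to be found in the camera images.
- stand: Soldering stand, fixed, 196 (x) by 170 mm (y). Origin: centre of its underside, on the bench; z up, -x is its front, turned towards the robot. White board: x -96 to +20, y -82 to +82, top z 20. Behind: recess for the block, floor z 10, x 20 to 56; then a wooden back rest, x 56 to 66, y -50 to +50, top z 60; then the spark screen.
- step (a point): middle of the edge where the white board ends (stand x 20, z 20): a 10 mm step down into the recess; it stops the foot of the charcoal block, which turns over it
- screen_top (a point): middle of the top edge of the upright metal spark screen at the back of the stand: stand x 90 to 96, y -75 to +75, top z 210
- bracket_left (a point): middle of the seat of the steel U bracket at stand y +62: 8 mm thick in y, stand x -29 to +5, slot 18 mm wide and open at the top, seat at z 44 and x -12, prong tops at z 70. Axes as the stand's.
- bracket_right (a point): the same of the other bracket, at stand y -62
- bar: Steel rod 12 mm thick, 168 mm long (its y), 0.16 kg; black sleeve (15 mm thick, 56 mm long) at its middle to grip; brass end discs 22 mm across, 8 mm thick. Origin: middle of its axis. Starts in both brackets, along the stand's y, axis at stand z 50, 29 mm clear of the charcoal block, which rises 76 mm above it: an upright hand strikes the block, so lean the hand 20 to 45 degrees to the stand's front.
- bar_end_left (a point): middle of the bar's end disc at its y = +80 mm, on the axis
- bar_end_right (a point): middle of the bar's end disc at its y = -80 mm, on the axis
- charcoal: Black block 62 (its x) by 116 (y) by 30 mm (z), 0.15 kg. Origin: centre of the 62 by 116 face that will be its underside. Starts on end in the recess: its y up, its z to the stand's back; it fills stand x 23 to 53, y -31 to +31, z 10 to 126. Drawn forward by the top it turns over the step and falls on the board: then its z is up, its y points to the stand's front, its origin is near stand x -28.
- charcoal_top (a point): Centre of the block's end face that is uppermost at the start. Between the block's back and the spark screen are 37 mm (above the back rest), where fingertips can reach behind the top; the hand must lean 25 to 45 degrees to the stand's front to miss the screen.
- charcoal_foot (a point): centre of the block's end face on which it stands at the start
- clamp: Orange ring clamp, a barrel 24 mm thick and 26 mm high, 118 mm long (along its y), 0.07 kg. Origin: centre of its underside. At the start it lies on the white board near stand x = -66, in front of the bar, about along the stand's y, where the block will fall.
- clamp_end_left (a point): end of the clamp at its y = +56 mm, 13 mm above its underside
- clamp_end_right (a point): end of the clamp at its y = -56 mm, 13 mm above its underside
- tray: Fixed open wooden tray, outside 132 (x) by 232 (y) by 20 mm high, walls 6 mm, inside 120 by 220 mm, blue felt floor at z 10. Origin: centre of its underside, on the bench. Its y is the long way.
- lamp_edge (a point): Middle of the lower front edge of the bench lamp's long grey head, a fixed box hanging over the bench: from this edge it runs 206 mm to either side (world y), 94 mm back (+x) and 62 mm up. Pass in front of it on the way between stand and tray.
- flux: bystander: white flux bottle with nozzle, 42 mm across, 94 mm tall, standing on the bench on the stand's +y side; origin centre of its foot
- dish: bystander: white borax dish 72 mm across, 18 mm high, on the stand's +y side; origin centre of its foot
- jar: bystander: white jar with black lid, 54 mm across, 50 mm tall; origin centre of its foot
- spool: bystander: green and wood wire spool, 44 mm across, 34 mm tall; origin centre of its foot
- tin: bystander: tin with yellow lid, 57 mm across, 28 mm tall; origin centre of its foot
Mind the look-alikes: they are no part of the job. There is more than one size of the charcoal; the one meant has the size given above.

How it is judged:
By the outcome, as a careful person would: the job done as asked, in the order asked, and still so for the second after the job is handed in, with the robot touching nothing.
It also fails if it takes over 70 s, if anything falls off the work surface, if the arm or the gripper's body presses on something with over 40 N, if the wrist force passes 120 N, or if a joint passes its speed limit or range.

## Working session

There is one attempt and no reset: what is moved stays moved. The work goes in short steps, Python scripts to look and compute and a shell command to move; the robot and the scene stay as the last step left them, time stands still between calls to the robot, and variables do not carry over. Pictures are saved under pics/ and viewed, and the job is handed in when it is done.

```bash
ls; mkdir -p pics
python3 - <<'E'
from plant import *
import cv2, numpy as np
print(read_state(), tip_reach)
for n in ["side","top","wrist"]:
    im=read_camera(n); cv2.imwrite(f"pics/{n}0.png",im[:,:,::-1]); print(n,camera_params(n))
E
```

```text
pics
{'t': 0.0, 'q': array([-1.20940630e+00,  1.31131476e-01,  1.48926306e+00,  1.13435406e-05,
        1.52300543e+00, -8.53898295e-02]), 'dq': array([-0.0016643 ,  0.00062491, -0.00077627, -0.00095531, -0.00049262,
       -0.00090144]), 'joint_torque': array([-1.84439891e-04, -5.59855020e+01, -4.91756952e+01,  7.66822603e-02,
        3.55268258e-02, -1.84120604e-04]), 'tool_pos': array([ 0.25907461, -0.5405811 ,  0.22861407]), 'orientation': array([-3.06178355e+00, -6.95579930e-01,  3.72689077e-04]), 'force': array([ 0.23040285, -0.70184874, -0.32472746]), 'wrist_torque': array([ 0.01970369, -0.00171459, -0.00289766]), 'opening': 0.09276528445490548} 0.011
side {'fov_y': 55.56259501638322, 'cx': 272.74962774260877, 'cy': 211.47202972282392, 'position': array([0.5379047 , 1.02319589, 0.88531777]), 'rotation': array([-0.05249219, -2.84365358,  1.30596655])}
top {'fov_y': 49.36562052738209, 'cx': 274.3935045951841, 'cy': 206.11772882386535, 'position': array([0.26277594, 0.13080148, 1.44915493]), 'rotation': array([-2.13171744,  2.09579949, -0.18165263])}
wrist {'fov_y': 65.70646984690485, 'cx': 283.5469277768912, 'cy': 208.85263262230973, 'position': array([ 0.33214244, -0.50634581,  0.38438889]), 'rotation': array([ 2.43928811, -1.53679668, -0.23165074])}
```

View pics/side0.png

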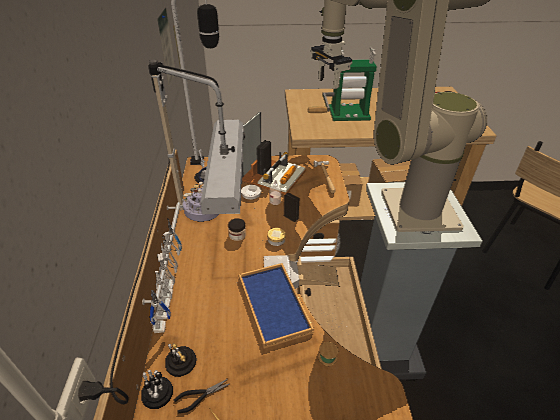

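View pics/top0.png

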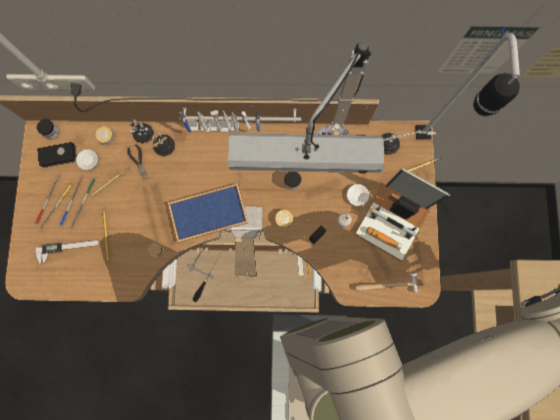

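View pics/wrist0.png

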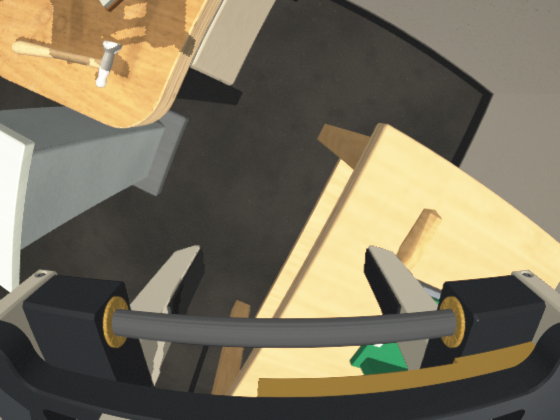

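```bash
cat > h.py <<'E'
import numpy as np, cv2
from scipy.spatial.transform import Rotation as R
from plant import *
def cam(n):
    p=camera_params(n); f=210/np.tan(np.radians(p['fov_y'])/2)
    return f,p['cx'],p['cy'],np.array(p['position']),R.from_rotvec(p['rotation']).as_matrix(),n
def proj(c,X):
    f,cx,cy,P,M,n=c; v=(np.atleast_2d(X)-P)@M
    if n=='wrist':
        r=np.linalg.norm(v[:,:2],axis=1); th=np.arctan2(r,v[:,2]); k=f*th/np.maximum(r,1e-9)
        return np.c_[cx+k*v[:,0],cy+k*v[:,1]]
    return np.c_[cx+f*v[:,0]/v[:,2],cy+f*v[:,1]/v[:,2]]
def ray(c,uv):
    f,cx,cy,P,M,n=c; a=(np.asarray(uv,float)-[cx,cy])/f
    if n=='wrist':
        r=np.linalg.norm(a); d=np.r_[a*np.sin(r)/max(r,1e-9),np.cos(r)]
    else: d=np.r_[a,1]
    d=M@d; return P,d/np.linalg.norm(d)
def onz(c,uv,z):
    P,d=ray(c,uv); return P+d*(z-P[2])/d[2]
def tri(obs):
    A=np.zeros((3,3));b=np.zeros(3)
    for P,d in obs:
        Q=np.eye(3)-np.outer(d,d);A+=Q;b+=Q@P
    X=np.linalg.solve(A,b); return X,[np.linalg.norm((np.eye(3)-np.outer(d,d))@(X-P)) for P,d in obs]
def snap(n,name,crop=None,scale=1):
    im=read_camera(n)[:,:,::-1]
    if crop: x0,y0,x1,y1=crop; im=im[y0:y1,x0:x1]
    if scale!=1: im=cv2.resize(im,None,fx=scale,fy=scale,interpolation=cv2.INTER_CUBIC)
    cv2.imwrite(f'pics/{name}.png',im)
E
python3 - <<'E'
from h import *
for n,cr in (("top",(310,150,450,270)),("side",(200,110,350,260))):
    snap(n,n+"1",cr,5 if n=='top' else 4)
    c=cam(n)
    for q in ["stand","step","screen_top","bracket_left","bracket_right","bar","bar_end_left","bar_end_right","charcoal","charcoal_top","clamp","clamp_end_left","clamp_end_right","tray","lamp_edge","flux","dish","jar","spool","tin"]:
        print(n,q,[(np.round(d['pixel'],1).tolist(),round(d['confidence'],2)) for d in tip_of(n,q)[:3]])
print(read_state()['t'])
E
```

```text
top stand [([393.3, 219.8], 0.61)]
top step [([395.0, 214.6], 0.56), ([375.6, 211.4], 0.38)]
top screen_top [([424.6, 181.3], 0.67), ([371.4, 212.0], 0.56), ([365.4, 231.1], 0.49)]
top bracket_left [([340.9, 219.0], 0.66), ([380.8, 214.3], 0.65)]
top bracket_right [([412.5, 230.8], 0.91)]
top bar [([303.4, 174.1], 0.58), ([395.0, 221.1], 0.54)]
top bar_end_left [([372.1, 215.0], 0.73)]
top bar_end_right [([421.5, 235.5], 0.78), ([373.4, 211.4], 0.34)]
top charcoal [([400.5, 213.1], 0.75), ([296.7, 184.5], 0.63), ([312.7, 231.6], 0.42)]
top charcoal_top [([408.4, 205.1], 0.9), ([320.7, 232.6], 0.7)]
top clamp [([381.9, 236.7], 0.53), ([341.1, 217.4], 0.33)]
top clamp_end_left [([366.9, 232.3], 0.66)]
top clamp_end_right [([423.6, 236.5], 0.21)]
top tray [([207.1, 211.3], 0.9)]
top lamp_edge [([303.9, 172.2], 0.8)]
top flux [([339.0, 219.8], 0.65), ([401.4, 209.2], 0.6)]
top dish [([357.0, 198.2], 0.65)]
top jar []
top spool [([153.1, 250.7], 0.78), ([290.6, 182.8], 0.48)]
top tin [([285.0, 219.3], 0.49)]
side stand [([271.0, 173.8], 0.95)]
side step [([270.3, 168.5], 0.87), ([268.9, 157.6], 0.51)]
side screen_top [([248.9, 119.8], 0.71)]
side bracket_left [([263.0, 174.8], 0.92)]
side bracket_right [([283.2, 162.5], 0.6), ([295.9, 165.7], 0.6)]
side bar [([278.7, 162.8], 0.64)]
side bar_end_left [([263.9, 176.3], 0.55)]
side bar_end_right [([286.6, 154.4], 0.7)]
side charcoal [([287.4, 211.5], 0.84)]
side charcoal_top [([263.4, 143.8], 0.76), ([290.7, 196.8], 0.63), ([274.4, 202.8], 0.49)]
side clamp [([291.2, 175.8], 0.59)]
side clamp_end_left [([280.0, 180.0], 0.44)]
side clamp_end_right [([297.1, 165.9], 0.53)]
side tray [([270.9, 304.4], 0.88)]
side lamp_edge [([246.2, 165.9], 0.73)]
side flux [([274.1, 200.1], 0.81), ([282.7, 160.1], 0.44)]
side dish [([253.4, 194.2], 0.55), ([270.7, 301.6], 0.51)]
side jar [([234.5, 235.8], 0.7)]
side spool [([262.5, 166.4], 0.16)]
side tin [([276.6, 238.9], 0.64)]
2.25
```

View pics/top1.png

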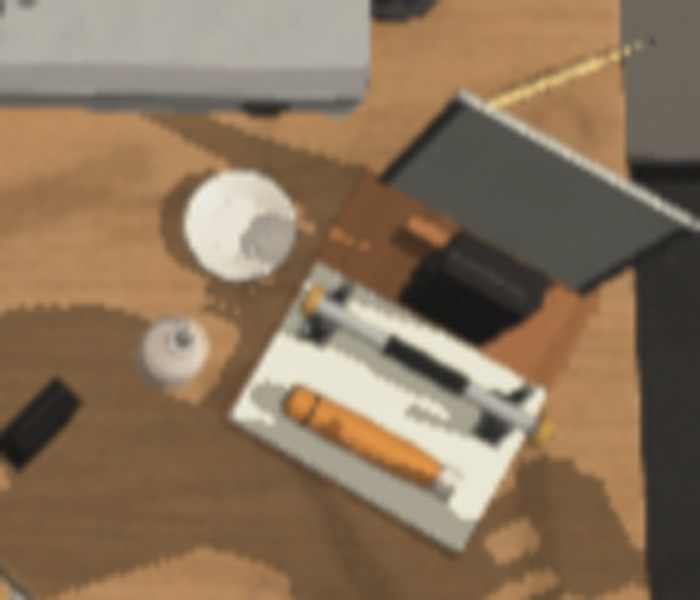

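View pics/side1.png

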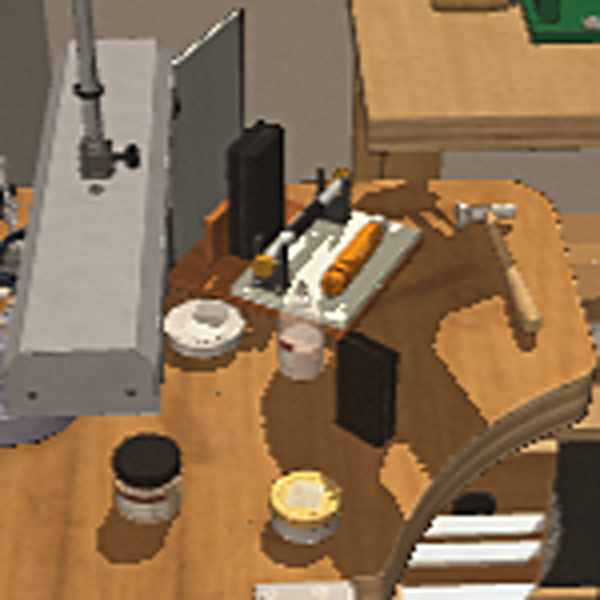

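Run:
```python
from h import *
T=cam('top');S=cam('side')
pts=dict(stand=[(393.3,219.8),(271,173.8)],step=[(395,214.6),(270.3,168.5)],scr=[(424.6,181.3),(248.9,119.8)],bl=[(380.8,214.3),(263,174.8)],br=[(412.5,230.8),(283.2,162.5)],
bar=[(395,221.1),(278.7,162.8)],bel=[(372.1,215),(263.9,176.3)],ber=[(421.5,235.5),(286.6,154.4)],ctop=[(408.4,205.1),(263.4,143.8)],clamp=[(381.9,236.7),(291.2,175.8)],cel=[(366.9,232.3),(280,180)],
tray=[(207.1,211.3),(270.9,304.4)],lamp=[(303.9,172.2),(246.2,165.9)],flux=[(339,219.8),(274.1,200.1)],dish=[(357,198.2),(253.4,194.2)],tin=[(285,219.3),(276.6,238.9)])
for k,(a,b) in pts.items():
    X,e=tri([ray(T,a),ray(S,b)]); print(k,X.round(3),np.round(e,4))
```

```text
stand [ 0.502 -0.22   0.005] [0.0012 0.0012]
step [ 0.509 -0.218  0.032] [0.0037 0.0037]
scr [ 0.578 -0.26   0.212] [0.0014 0.0014]
bl [ 0.524 -0.178  0.029] [0.0101 0.0101]
br [ 0.459 -0.274  0.022] [0.0052 0.0052]
bar [ 0.481 -0.209  0.064] [0.0063 0.0063]
bel [ 0.52  -0.148  0.043] [0.0112 0.0112]
ber [ 0.443 -0.295  0.044] [0.0036 0.0036]
ctop [ 0.527 -0.236  0.127] [0.0022 0.0022]
clamp [ 0.437 -0.176  0.028] [0.0068 0.0068]
cel [ 0.464 -0.131  0.038] [0.0094 0.0094]
tray [0.521 0.376 0.001] [0.0014 0.0014]
lamp [0.585 0.077 0.246] [0.0032 0.0032]
flux [ 0.497 -0.046  0.017] [0.0009 0.0009]
dish [ 0.571 -0.107 -0.002] [0.0004 0.0004]
tin [ 0.497  0.125 -0.001] [0.0007 0.0007]
```

```bash
cat >> h.py <<'E'
def stand2w(p,X):
    c,s=np.cos(p[2]),np.sin(p[2]); X=np.atleast_2d(X)
    return np.c_[p[0]+c*X[:,0]-s*X[:,1],p[1]+s*X[:,0]+c*X[:,1],X[:,2]]
E
python3 - <<'E'
from h import *
from scipy.optimize import least_squares
T=cam('top');S=cam('side')
o=[(T,(356.4,233),(-.096,.082,.02)),(T,(402.4,260),(-.096,-.082,.02)),(T,(402.4,168.4),(.093,.075,.21)),
(S,(286.3,191.3),(-.096,.082,.02)),(S,(305.5,168),(-.096,-.082,.02)),(S,(243,125.5),(.093,.075,.21)),(S,(260.8,112.5),(.093,-.075,.21)),
(T,(372.6,209.6),(-.012,.08,.05)),(T,(418.2,236),(-.012,-.08,.05)),(S,(266,176.3),(-.012,.08,.05)),(S,(285.8,153.3),(-.012,-.08,.05)),
(T,(424.6,181.3),(.093,0,.21)),(T,(408.4,205.1),(.038,0,.126)),(S,(263.4,143.8),(.038,0,.126)),(T,(393.3,219.8),(0,0,0)),(S,(271,173.8),(0,0,0))]
def f(p): return np.concatenate([(proj(c,stand2w(p,X))[0]-uv) for c,uv,X in o])
r=least_squares(f,[.5,-.22,-.5],loss='soft_l1'); print(r.x,np.degrees(r.x[2])); print(f(r.x).reshape(-1,2).round(1).tolist())
# clamp ends hand picks
for n,z,a,b in (('top',.033,(368.6,230),(400,246)),):
    A=onz(T,a,z);B=onz(T,b,z);print(A,B,np.linalg.norm(A-B),(A+B)/2)
print(onz(S,(200+345/4,110+285/4),.033),onz(S,(200+375/4,110+230/4),.033))
E
```

```text
[ 0.49521143 -0.21871043 -0.52580323] -30.126306063784728
[[-0.1, 0.4], [0.2, 0.5], [0.2, -0.1], [-0.2, -1.5], [-0.2, -1.3], [-4.3, 3.5], [-0.6, -1.4], [-0.9, -0.1], [-0.6, -0.1], [-0.5, -0.1], [-0.2, 1.4], [1.9, 0.4], [0.5, -0.9], [0.4, 0.2], [-0.8, 2.0], [2.1, 1.4]]
[ 0.46291815 -0.13574875  0.033     ] [ 0.41462316 -0.23144933  0.033     ] 0.1071961197035216 [ 0.43877066 -0.18359904  0.033     ]
[ 0.45094366 -0.13313874  0.033     ] [ 0.41742262 -0.21896043  0.033     ]
```

Run:
```python
from h import *
T=cam('top');S=cam('side')
im=cv2.imread('pics/top0.png'); c=im[170:255,150:265]; cv2.imwrite('pics/tray.png',cv2.resize(c,None,fx=6,fy=6,interpolation=cv2.INTER_CUBIC))
st=read_state(); M=R.from_rotvec(st['orientation']).as_matrix(); print(M.round(3)); print('cam in tool',(M.T@(cam('wrist')[3]-st['tool_pos'])).round(3))
hs=cv2.cvtColor(im,cv2.COLOR_BGR2HSV); m=cv2.inRange(hs,(105,90,30),(130,255,200)); m[:180]=0;m[250:]=0;m[:,:150]=0;m[:,265:]=0
m=cv2.morphologyEx(m,cv2.MORPH_OPEN,np.ones((3,3)))
pts=np.argwhere(m)[:,::-1]; X=np.array([onz(T,p,.012)[:2] for p in pts])
r=cv2.minAreaRect((X*1000).astype(np.float32)); print(r)
for q in (.02,): pass
print('block lookalike',onz(T,(318,235),0))
```

```text
[[ 0.902  0.432  0.   ]
 [ 0.432 -0.902 -0.   ]
 [ 0.     0.    -1.   ]]
cam in tool [ 0.081  0.    -0.156]
((515.2724609375, 374.180908203125), (111.3985824584961, 212.2799835205078), 16.853412628173828)
block lookalike [0.44889799 0.01903227 0.        ]
```

View pics/tray.png

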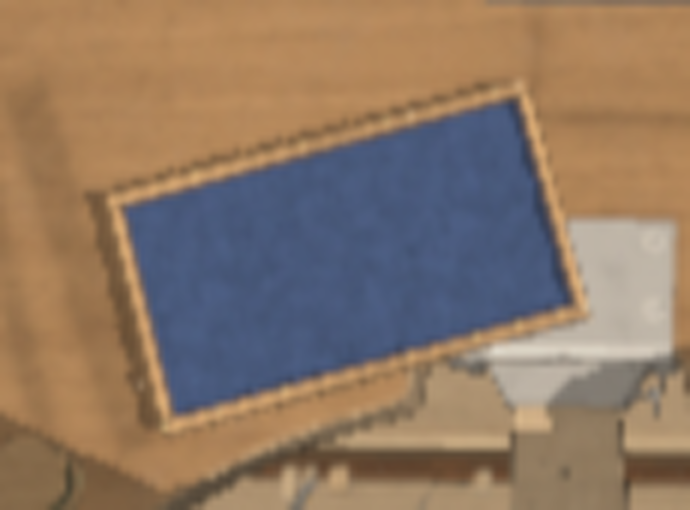

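```bash
python3 -m creep '[[0,0,0,-0.12,100],[0,0,0,-0.12,186],[0.02,0,0,-0.12,186],[0.02,0,0,-0.12,186],[0.03,0.003,0,-0.118,186],[0.04,0.004,0,0,186],[0.04,0.004,0,0,186],[0.04,0.004,0,0,186],[0.04,0.004,0,0,186],[0.04,0.004,0,0,186],[0.04,0.004,0,0,186],[0.03,0.002,0,0,186]]'
```

```text
t: 3.25
tool_pos: [0.4685, -0.2687, 0.2299]
orientation: [2.722, 1.569, 0.001]
force: [0.2, -1.0, -1.1]
opening: 0.0259
```

```bash
cat > look.py <<'E'
import sys
from h import *
name=sys.argv[1]; q=sys.argv[2:]
c=cam('wrist'); snap('wrist',name); st=read_state()
print(st['t'],st['tool_pos'].round(4),st['orientation'].round(4),st['opening'].round(4))
np.save('wc.npy',np.array([c],dtype=object),allow_pickle=True)
for k in q:
    print(k,[(np.round(d['pixel'],1).tolist(),round(d['confidence'],2)) for d in tip_of('wrist',k)[:2]])
E
python3 look.py w1 bar bar_end_left bar_end_right charcoal_top step
```

```text
Traceback (most recent call last):
  File "look.py", line 5, in <module>
    print(st['t'],st['tool_pos'].round(4),st['orientation'].round(4),st['opening'].round(4))
                                                                     ^^^^^^^^^^^^^^^^^^^
AttributeError: 'float' object has no attribute 'round'
```

View pics/w1.png

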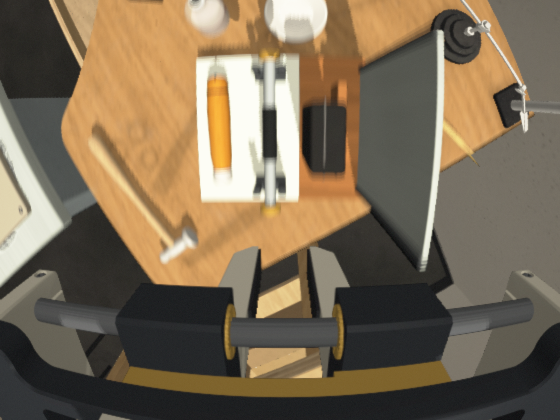

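```bash
sed -i "s/st\['opening'\].round(4)/round(st['opening'],4)/" look.py
python3 - <<'E'
import cv2
im=cv2.imread('pics/w1.png'); cv2.imwrite('pics/w1c.png',cv2.resize(im[30:230,180:380],None,fx=3,fy=3,interpolation=cv2.INTER_CUBIC))
E
python3 - <<'E'
from h import *
c=cam('wrist'); st=read_state(); print(st['t'],st['tool_pos'],st['orientation'])
for k in ['bar','bar_end_left','bar_end_right','charcoal_top','step']: print(k,[(np.round(d['pixel'],1).tolist(),round(d['confidence'],2)) for d in tip_of('wrist',k)[:2]])
p=[.4952,-.2187,-.5258]
for X in [(-.096,.082,.02),(-.096,-.082,.02),(.02,.082,.02),(.02,-.082,.02),(-.012,.08,.05),(-.012,-.08,.05),(.038,0,.126),(.096,.075,.21),(.096,-.075,.21)]: print(X,proj(c,stand2w(p,X)).round(1))
E
```

```text
3.3 [ 0.47069788 -0.26510452  0.22987502] [-2.71877075 -1.57188732 -0.00503017]
bar []
bar_end_left [([272.6, 60.1], 0.77)]
bar_end_right [([272.4, 210.9], 0.67), ([293.3, 18.8], 0.17)]
charcoal_top [([327.5, 143.4], 0.65)]
step [([296.5, 132.9], 0.65)]
(-0.096, 0.082, 0.02) [[197.   68.8]]
(-0.096, -0.082, 0.02) [[201.9 208.3]]
(0.02, 0.082, 0.02) [[300.4  65.9]]
(0.02, -0.082, 0.02) [[298.9 208.5]]
(-0.012, 0.08, 0.05) [[270.2  63.5]]
(-0.012, -0.08, 0.05) [[270.7 214.6]]
(0.038, 0, 0.126) [[328.8 148.8]]
(0.096, 0.075, 0.21) [[447.1  43.3]]
(0.096, -0.075, 0.21) [[425.6 281.2]]
```

View pics/w1c.png

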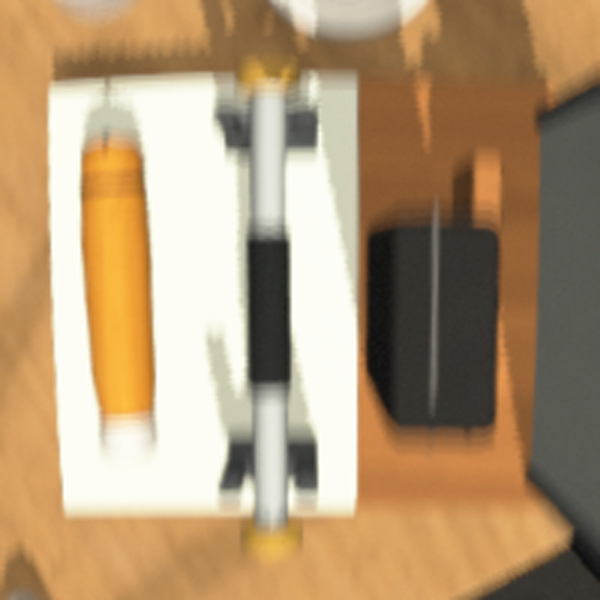

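```bash
cat > d.py <<'E'
import sys
from h import *
# target in world: x y z [phi deg]
st=read_state(); M=R.from_rotvec(st['orientation']).as_matrix()
a=[float(v) for v in sys.argv[1:]]
ph=np.degrees(np.arctan2(M[1,0],M[0,0]))
d=M.T@(np.array(a[:3])-st['tool_pos'])
print('t',round(st['t'],2),'pos',st['tool_pos'].round(4),'phi',round(ph,2),'tiltz',M[:,2].round(3),'force',np.round(st['force'],1),'open',round(st['opening'],4))
print('delta now-axes',d.round(4))
if len(a)>3:
    dp=(a[3]-ph+180)%360-180; f=np.radians(a[3]); w=np.array(a[:3])-st['tool_pos']
    print('twist',round(-np.radians(dp),3),'delta after twist',[round(w[0]*np.cos(f)+w[1]*np.sin(f),4),round(w[0]*np.sin(f)-w[1]*np.cos(f),4),round(-w[2],4)])
E
python3 d.py .484 -.212 .057 59.9
```

```text
t 3.55 pos [ 0.4666 -0.2722  0.2297] phi 59.83 tiltz [-0. -0. -1.] force [ 0.6 -0.4 -0. ] open 0.0259
delta now-axes [ 0.0609 -0.0152  0.1726]
twist -0.001 delta after twist [np.float64(0.0608), np.float64(-0.0151), np.float64(0.1727)]
```

```bash
python3 -m creep '[[0.02,-0.005,0,0,188],[0.02,-0.005,0.02,0,188],[0.02,-0.005,0.03,0,188],[0,0,0.03,0,188],[0,0,0.02,0,188],[0,0,0.01,0,188],[0,0,0,0,188],[0,0,0,0,188]]'; python3 d.py .484 -.212 .057 59.9; python3 look.py w2
```

```text
t: 4.22
tool_pos: [0.4838, -0.2129, 0.12]
orientation: [-2.724, -1.565, 0.0]
force: [-1.1, -0.1, 1.1]
opening: 0.0241
t 4.22 pos [ 0.4838 -0.2129  0.12  ] phi 59.77 tiltz [-0.  0. -1.] force [-1.1 -0.1  1.1] open 0.0241
delta now-axes [ 0.0009 -0.0003  0.063 ]
twist -0.002 delta after twist [np.float64(0.0009), np.float64(-0.0003), np.float64(0.063)]
4.2667 [ 0.4846 -0.2132  0.1211] [2.7224e+00 1.5648e+00 1.3000e-03] 0.0245
```

View pics/w2.png

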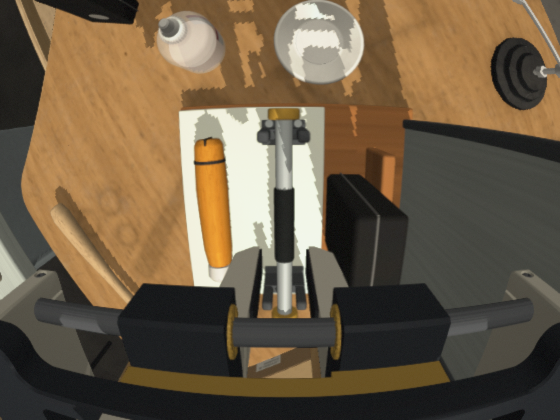

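```bash
python3 -m creep '[[0,0,0.02,0,188],[0,0,0.02,0,188],[0,0,0.012,0,188],[0,0,0.004,0,188],[0,0,0,0,188]]'; python3 d.py .484 -.212 .057 59.9
```

```text
t: 4.68
tool_pos: [0.4839, -0.212, 0.0635]
orientation: [-2.722, -1.567, 0.001]
force: [-0.2, -0.0, -0.5]
opening: 0.0245
t 4.68 pos [ 0.4839 -0.212   0.0635] phi 59.84 tiltz [-0.001  0.    -1.   ] force [-0.2 -0.  -0.5] open 0.0245
delta now-axes [0.0001 0.0001 0.0065]
twist -0.001 delta after twist [np.float64(0.0001), np.float64(0.0001), np.float64(0.0065)]
```

```bash
python3 -m creep '[[0,0,0.003,0,188],[0,0,0.002,0,188],[0,0,0,0,188]]'; python3 d.py .484 -.212 .057 59.9
```

```text
t: 4.93
tool_pos: [0.4847, -0.2122, 0.0593]
orientation: [2.722, 1.567, 0.001]
force: [-0.1, 0.2, -0.8]
opening: 0.0243
t 4.93 pos [ 0.4847 -0.2122  0.0593] phi 59.86 tiltz [ 0.001 -0.001 -1.   ] force [-0.1  0.2 -0.8] open 0.0243
delta now-axes [-0.0002 -0.0007  0.0023]
twist -0.001 delta after twist [np.float64(-0.0002), np.float64(-0.0007), np.float64(0.0023)]
```

```bash
python3 -m creep '[[0,0,0.0025,0,188],[0,0,0,0,188],[0,0,0,0,230],[0,0,0,0,230],[0,0,0,0,230],[0,0,0,0,230]]' 30; python3 d.py .484 -.212 .057 59.9
```

```text
t: 5.43
tool_pos: [0.4843, -0.2119, 0.0563]
orientation: [2.722, 1.568, 0.0]
force: [0.3, 0.3, 0.7]
opening: 0.014
t 5.43 pos [ 0.4843 -0.2119  0.0563] phi 59.86 tiltz [ 0. -0. -1.] force [0.3 0.3 0.7] open 0.014
delta now-axes [-0.0002 -0.0002 -0.0007]
twist -0.001 delta after twist [np.float64(-0.0002), np.float64(-0.0002), np.float64(-0.0007)]
```

```bash
python3 -m creep '[[0,0,0,0,255],[0,0,0,0,255],[0,0,-0.003,0,255],[0,0,-0.005,0,255],[0,0,-0.007,0,255],[0,0,0,0,255]]' 35; python3 d.py .484 -.212 .057 59.9; python3 -c "
from h import *
snap('side','s2',(220,110,340,210),6)"; python3 look.py w3
```

```text
t: 5.93
tool_pos: [0.4851, -0.2124, 0.0729]
orientation: [2.721, 1.567, 0.002]
force: [0.8, -0.2, -1.6]
opening: 0.014
t 5.93 pos [ 0.4851 -0.2124  0.0729] phi 59.86 tiltz [ 0.002 -0.001 -1.   ] force [ 0.8 -0.2 -1.6] open 0.014
delta now-axes [-0.0002 -0.0012  0.0159]
twist -0.001 delta after twist [np.float64(-0.0002), np.float64(-0.0012), np.float64(0.0159)]
6.0333 [ 0.4846 -0.2122  0.0719] [2.7216e+00 1.5669e+00 1.0000e-03] 0.0141
```

View pics/s2.png

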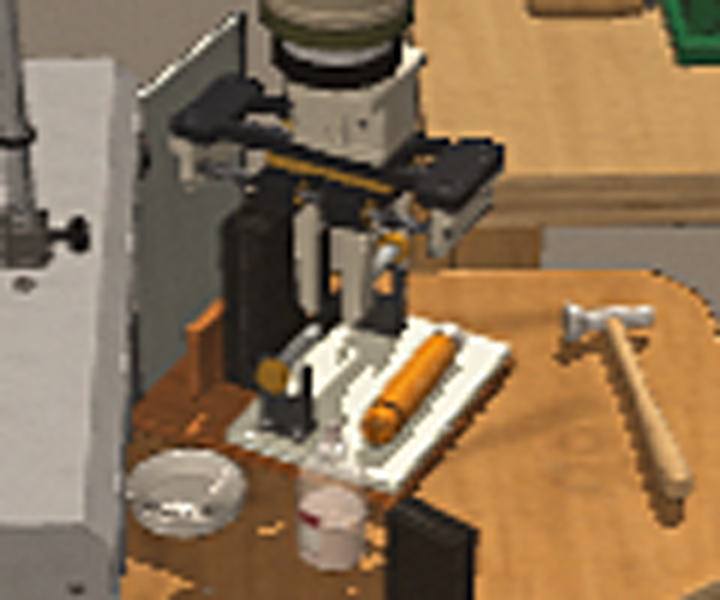

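View pics/w3.png

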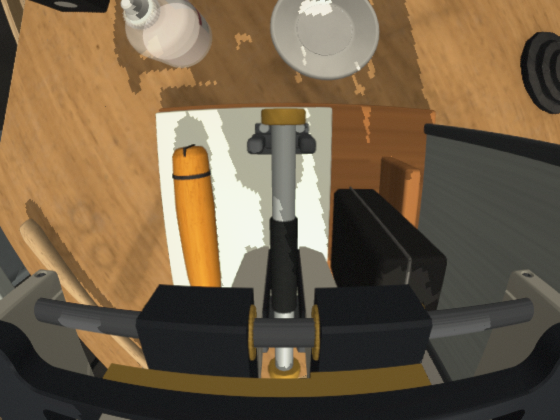

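```bash
python3 - <<'E'
from h import *
S=cam('side');p=[.4952,-.2187,-.5258]
for z in (.05,.065,.075): print(z,proj(S,stand2w(p,[(-.012,.084,z),(-.012,-.084,z)])).round(1).tolist())
W=cam('wrist')
for z in (.05,.065,.075): print(z,proj(W,stand2w(p,[(-.012,.084,z),(-.012,-.084,z)])).round(1).tolist())
E
python3 d.py .484 -.212 .17
```

```text
0.05 [[265.0, 176.8], [286.1, 154.2]]
0.065 [[264.9, 173.3], [286.1, 150.9]]
0.075 [[264.9, 171.0], [286.2, 148.7]]
0.05 [[284.7, 107.1], [284.6, 356.2]]
0.065 [[284.8, 106.6], [284.7, 370.6]]
0.075 [[284.9, 106.2], [284.7, 380.9]]
t 6.03 pos [ 0.4846 -0.2122  0.0719] phi 59.86 tiltz [ 0.001 -0.001 -1.   ] force [-0.6 -1.4 -2.6] open 0.0141
delta now-axes [-0.0001 -0.0005 -0.0981]
```

```bash
python3 -m creep '[[0,0,-0.015,0,255],[0,0,-0.025,0,255],[0,0,-0.03,0,255],[0.004,-0.004,-0.025,0,255],[0.012,-0.012,-0.012,0,255],[0.022,-0.02,0,0,255],[0.028,-0.026,0,0,255],[0.03,-0.028,0,0,255],[0.03,-0.028,0,0,255],[0.03,-0.028,0,0,255],[0.026,-0.026,0,0,255],[0.02,-0.02,0,0,255]]'; python3 d.py .544 .383 .19 106.85
```

```text
t: 7.03
tool_pos: [0.4184, 0.0616, 0.178]
orientation: [-2.721, -1.568, -0.001]
force: [0.5, 1.3, -1.1]
opening: 0.014
t 7.03 pos [0.4184 0.0616 0.178 ] phi 59.91 tiltz [ 0.     0.001 -1.   ] force [ 0.5  1.3 -1.1] open 0.014
delta now-axes [ 0.3411 -0.0524 -0.0118]
twist -0.819 delta after twist [np.float64(0.2712), np.float64(0.2134), np.float64(-0.012)]
```

```bash
python3 -m creep '[[0.02,0,0,-0.1,255],[0.025,0,0,-0.12,255],[0.03,0,0,-0.12,255],[0.03,0,0,-0.12,255],[0.03,0,0,-0.12,255],[0.03,0,0,-0.12,255],[0.03,0,0,-0.119,255],[0.025,0.01,0,0,255],[0.025,0.02,0,0,255],[0.015,0.02,0,0,255],[0,0.015,0,0,255],[0,0,0,0,255]]'; python3 d.py .544 .383 .10 106.85; python3 look.py w4
```

```text
t: 8.03
tool_pos: [0.4944, 0.3292, 0.1776]
orientation: [1.871, 2.523, 0.0]
force: [0.2, 1.0, -2.1]
opening: 0.0141
t 8.03 pos [0.4944 0.3292 0.1776] phi 106.87 tiltz [ 0.  0. -1.] force [ 0.2  1.  -2.1] open 0.0141
delta now-axes [0.0371 0.0631 0.0776]
twist 0.0 delta after twist [np.float64(0.0372), np.float64(0.0631), np.float64(0.0776)]
8.0833 [0.4934 0.3281 0.1774] [-1.8725e+00 -2.5223e+00  1.6000e-03] 0.0137
```

View pics/w4.png

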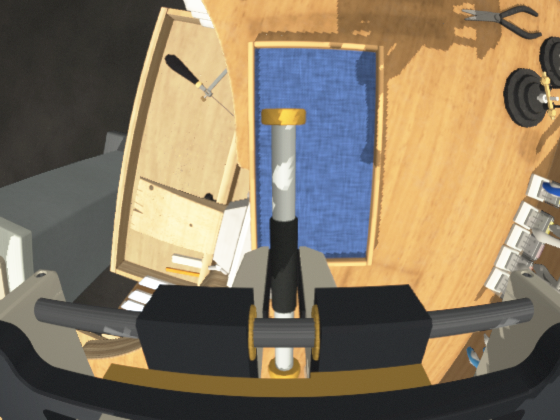

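```bash
python3 - <<'E'
from h import *
W=cam('wrist')
q=[onz(W,u,.02)[:2] for u in [(251,42),(384,46),(374,263)]]   # outer top corners: front-left, back-left, back-right
for a in q: print(a.round(4))
print(np.linalg.norm(q[0]-q[1]),np.linalg.norm(q[1]-q[2]),(q[0]+q[2])/2)
e=q[1]-q[2]; print(np.degrees(np.arctan2(-e[0],e[1])))
E
python3 d.py .544 .383 .10 106.85
```

```text
[0.4194 0.4632]
[0.5422 0.5008]
[0.6098 0.2832]
0.12844143982954642 0.22782478668841705 [0.51462379 0.37322828]
17.256085859357473
t 8.08 pos [0.4934 0.3281 0.1774] phi 106.82 tiltz [-0.001 -0.001 -1.   ] force [ 0.8  0.5 -2. ] open 0.0137
delta now-axes [0.0379 0.0644 0.0773]
twist -0.001 delta after twist [np.float64(0.0378), np.float64(0.0644), np.float64(0.0774)]
```

```bash
python3 -m creep '[[0.012,0.02,0.01,0,255],[0.013,0.021,0.02,0,255],[0.012,0.02,0.03,0,255],[0,0,0.03,0,255],[0,0,0.025,0,255],[0,0,0.012,0,255],[0,0,0.004,0,255],[0,0,0,0,255]]'; python3 d.py .5413 .3818 .0273 106.85
```

```text
t: 8.75
tool_pos: [0.54, 0.3799, 0.0465]
orientation: [-1.873, -2.521, 0.003]
force: [0.3, -0.3, -1.6]
opening: 0.0137
t 8.75 pos [0.54   0.3799 0.0465] phi 106.76 tiltz [-0.002 -0.001 -1.   ] force [ 0.3 -0.3 -1.6] open 0.0137
delta now-axes [0.0014 0.0019 0.0192]
twist -0.002 delta after twist [np.float64(0.0014), np.float64(0.0018), np.float64(0.0192)]
```

```bash
python3 -m creep '[[0,0.001,0.007,0,255],[0,0,0.006,0,255],[0,0,0.003,0,255],[0,0,0.0015,0,255],[0,0,0,0,255]]'; python3 d.py .5413 .3818 .0273 106.85
```

```text
t: 9.17
tool_pos: [0.5418, 0.381, 0.0297]
orientation: [-1.873, -2.522, 0.0]
force: [0.2, 0.2, -2.5]
opening: 0.014
t 9.17 pos [0.5418 0.381  0.0297] phi 106.79 tiltz [-0. -0. -1.] force [ 0.2  0.2 -2.5] open 0.014
delta now-axes [ 0.0009 -0.0002  0.0024]
twist -0.001 delta after twist [np.float64(0.0009), np.float64(-0.0002), np.float64(0.0024)]
```

```bash
python3 -m creep '[[0,0,0.0012,0,255],[0,0,0.001,0,255],[0,0,0,0,255],[0,0,0,0,255]]'; python3 d.py .5413 .3818 .0273 106.85
```

```text
t: 9.5
tool_pos: [0.5418, 0.3811, 0.0275]
orientation: [-1.873, -2.522, -0.0]
force: [-0.2, -0.2, -1.7]
opening: 0.0139
t 9.5 pos [0.5418 0.3811 0.0275] phi 106.79 tiltz [-0.  0. -1.] force [-0.2 -0.2 -1.7] open 0.0139
delta now-axes [ 0.0008 -0.0003  0.0002]
twist -0.001 delta after twist [np.float64(0.0008), np.float64(-0.0003), np.float64(0.0002)]
```

Still hanging freely (−1.7 N ≈ bar weight); step down until contact shows.

```bash
python3 -m creep '[[0,0,0.0008,0,255],[0,0,0,0,255]]'; python3 -m creep '[[0,0,0.0008,0,255],[0,0,0,0,255]]'; python3 -m creep '[[0,0,0.0008,0,255],[0,0,0,0,255]]'; python3 d.py .5413 .3818 .0273 106.85
```

```text
t: 9.67
tool_pos: [0.542, 0.3812, 0.0273]
orientation: [1.873, 2.522, 0.0]
force: [-1.9, -1.7, 3.0]
opening: 0.0138
t: 9.83
tool_pos: [0.5421, 0.3813, 0.0272]
orientation: [1.873, 2.522, 0.001]
force: [-3.7, -2.5, 8.4]
opening: 0.014
t: 10.0
tool_pos: [0.5421, 0.3813, 0.0271]
orientation: [1.873, 2.522, 0.001]
force: [-7.3, -4.4, 13.6]
opening: 0.0141
t 10.0 pos [0.5421 0.3813 0.0271] phi 106.8 tiltz [ 0.001  0.    -1.   ] force [-7.3 -4.4 13.6] open 0.0141
delta now-axes [ 0.0007 -0.0006 -0.0002]
twist -0.001 delta after twist [np.float64(0.0007), np.float64(-0.0006), np.float64(-0.0002)]
```

```bash
python3 -m creep '[[0,0,-0.0018,0,255],[0,0,0,0,240],[0,0,0,0,225],[0,0,0,0,210],[0,0,0,0,196],[0,0,0,0,196]]'; python3 -m creep '[[0,0,-0.01,0,196],[0,0,-0.03,0,196],[0,0,-0.04,0,196],[0,0,-0.04,0,150],[0,0,-0.03,0,50],[0,0,0,0,0]]';  python3 look.py w5 bar bar_end_left bar_end_right; python3 -c "
from h import *
snap('side','s5',(220,250,330,360),5)"
```

```text
t: 10.5
tool_pos: [0.5417, 0.381, 0.0265]
orientation: [-1.873, -2.522, 0.0]
force: [0.2, 0.3, 0.8]
opening: 0.0207
t: 11.0
tool_pos: [0.5456, 0.3834, 0.1875]
orientation: [1.87, 2.518, 0.02]
force: [0.9, 1.4, 0.5]
opening: 0.037
11.05 [0.5446 0.3827 0.1836] [1.871  2.5188 0.0146] 0.0412
bar [([278.7, 194.5], 0.83)]
bar_end_left [([277.7, 116.3], 0.58)]
bar_end_right []
```

View pics/w5.png

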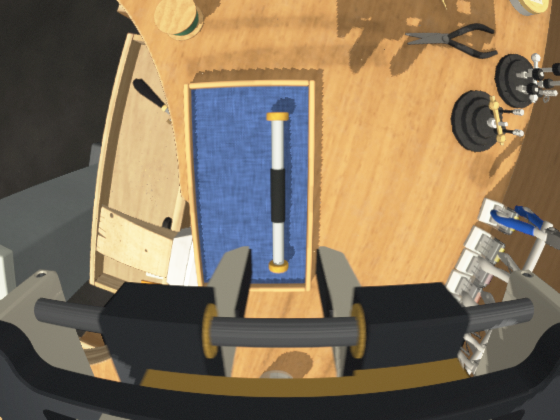

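View pics/s5.png

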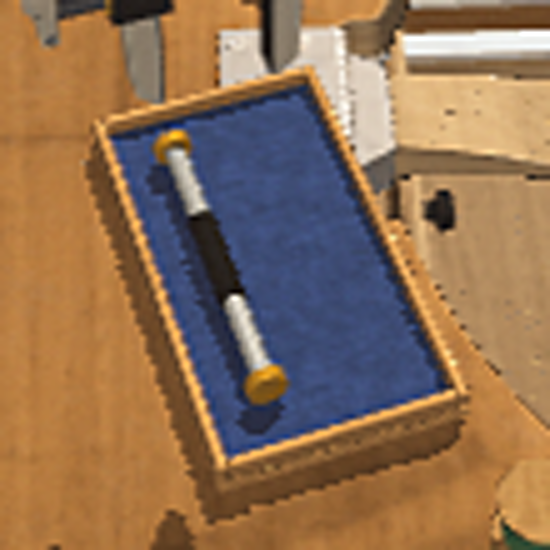

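```bash
python3 -m creep '[[-0.005,-0.03,0,0,0],[-0.01,-0.038,0,0,0],[-0.015,-0.036,0,0,0],[-0.028,-0.028,0,0,0],[-0.035,-0.02,0,0,0],[-0.04,-0.01,0,0,0],[-0.04,0,0,0.117,0],[-0.04,0,0,0.117,0],[-0.038,0,0,0.117,0],[-0.038,0,0,0.117,0],[-0.036,0,0,0.117,0],[-0.036,0,0,0.117,0]]'; python3 d.py .4287 -.1778 .2 59.9
```

```text
t: 12.25
tool_pos: [0.4258, -0.0182, 0.1751]
orientation: [-2.63, -1.715, 0.004]
force: [0.0, -0.8, 0.2]
opening: 0.0929
t 12.25 pos [ 0.4258 -0.0182  0.1751] phi 66.22 tiltz [-0.003  0.    -1.   ] force [ 0.  -0.8  0.2] open 0.0929
delta now-axes [-0.1449  0.067  -0.025 ]
twist 0.11 delta after twist [np.float64(-0.1366), np.float64(0.0826), np.float64(-0.0249)]
```

```bash
python3 -m creep '[[-0.02,0.012,-0.01,0.11,0],[-0.03,0.018,-0.005,0,0],[-0.035,0.02,0,0,0],[-0.035,0.02,0,0,0],[-0.017,0.012,0,0,0],[0,0,0,0,0],[0,0,0,0,0]]'; python3 d.py .4287 -.1778 .2 59.9;  python3 look.py w6 clamp clamp_end_left clamp_end_right
```

```text
t: 12.83
tool_pos: [0.4317, -0.1762, 0.1901]
orientation: [-2.716, -1.572, 0.003]
force: [0.4, 0.1, -0.0]
opening: 0.093
t 12.83 pos [ 0.4317 -0.1762  0.1901] phi 60.11 tiltz [-0.003  0.002 -1.   ] force [ 0.4  0.1 -0. ] open 0.093
delta now-axes [-0.0029 -0.0019 -0.0099]
twist 0.004 delta after twist [np.float64(-0.0029), np.float64(-0.0018), np.float64(-0.0099)]
12.8833 [ 0.432  -0.1753  0.1903] [-2.7154e+00 -1.5738e+00  2.1000e-03] 0.0929
clamp [([293.5, 192.4], 0.76)]
clamp_end_left [([293.1, 136.5], 0.97)]
clamp_end_right [([293.8, 247.7], 0.75)]
```

View pics/w6.png

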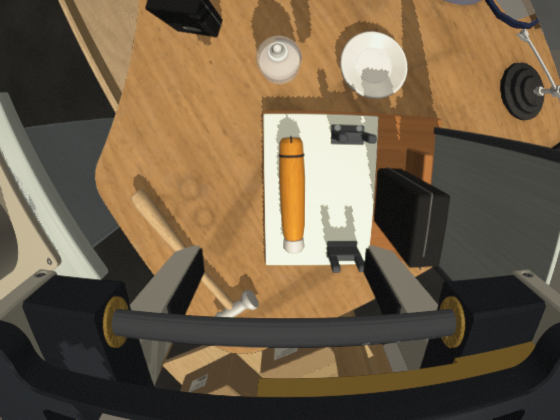

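```bash
python3 - <<'E'
from h import *
W=cam('wrist');p=np.array([.4952,-.2187,-.5258]);c,s=np.cos(p[2]),np.sin(p[2])
for u in [(293.1,136.5),(293.8,247.7),(291,137),(294,250)]:
    X=onz(W,u,.033); d=X[:2]-p[:2]; print(X.round(4),'stand',round(c*d[0]+s*d[1],4),round(-s*d[0]+c*d[1],4))
E
python3 d.py .4287 -.1778 .2 59.9
```

```text
[ 0.4687 -0.1287  0.033 ] stand -0.0681 0.0645
[ 0.413  -0.2297  0.033 ] stand -0.0656 -0.0508
[ 0.4667 -0.1282  0.033 ] stand -0.0701 0.064
[ 0.4119 -0.2322  0.033 ] stand -0.0653 -0.0535
t 13.03 pos [ 0.4327 -0.1746  0.1912] phi 60.35 tiltz [-0.001  0.001 -1.   ] force [-0.5  1.  -0.6] open 0.0929
delta now-axes [-0.0048 -0.0019 -0.0088]
twist 0.008 delta after twist [np.float64(-0.0048), np.float64(-0.0018), np.float64(-0.0088)]
```

Run:
```python
from h import *
W=cam('wrist');p=np.array([.4952,-.2187,-.5258]);c,s=np.cos(p[2]),np.sin(p[2])
for u in [(250,298),(225,315),(180,245),(140,200)]:
    X=onz(W,u,.015); d=X[:2]-p[:2]; print(X.round(4),'stand',round(c*d[0]+s*d[1],4),round(-s*d[0]+c*d[1],4))
```

```text
[ 0.3315 -0.2694  0.015 ] stand -0.1162 -0.126
[ 0.2897 -0.2763  0.015 ] stand -0.1488 -0.1529
[ 0.297  -0.1708  0.015 ] stand -0.1955 -0.0581
[ 0.2859 -0.1024  0.015 ] stand -0.2394 -0.0045
```

```bash
python3 -m creep '[[-0.001,-0.003,0.015,0,50],[0,0,0.03,0,50],[0,0,0.035,0,50],[0,0,0.035,0,50],[0,0,0.018,0,50],[0,0,0.01,0,50],[0,0,0.004,0,50],[0,0,0,0,50]]'; python3 d.py .4307 -.1743 .040 59.9
```

```text
t: 13.7
tool_pos: [0.4298, -0.1746, 0.0447]
orientation: [-2.716, -1.578, 0.001]
force: [0.2, 0.1, -0.6]
opening: 0.0746
t 13.7 pos [ 0.4298 -0.1746  0.0447] phi 60.33 tiltz [-0.001  0.    -1.   ] force [ 0.2  0.1 -0.6] open 0.0746
delta now-axes [0.0007 0.0006 0.0047]
twist 0.007 delta after twist [np.float64(0.0007), np.float64(0.0006), np.float64(0.0047)]
```

```bash
python3 -m creep '[[0,0,0.004,0,50],[0,0,0.001,0,90],[0,0,0,0,130],[0,0,0,0,160],[0,0,0,0,180],[0,0,0,0,200],[0,0,0,0,220],[0,0,0,0,230],[0,0,0,0,230]]' 20; python3 d.py .4307 -.1743 .040 59.9
```

```text
t: 14.45
tool_pos: [0.43, -0.1755, 0.04]
orientation: [2.717, 1.577, 0.0]
force: [0.6, -0.1, 0.2]
opening: 0.0259
t 14.45 pos [ 0.43   -0.1755  0.04  ] phi 60.26 tiltz [ 0. -0. -1.] force [ 0.6 -0.1  0.2] open 0.0259
delta now-axes [0.0013 0.     0.    ]
twist 0.006 delta after twist [np.float64(0.0013), np.float64(0.0), np.float64(0.0)]
```

```bash
python3 -m creep '[[0,0,0,0,240],[0,0,-0.004,0,240],[0,0,-0.01,0,240],[0,0,-0.02,0,240],[0,0,0,0,240]]' 25; python3 d.py .4307 -.1743 .2 59.9; python3 look.py w7; python3 -c "
from h import *
snap('side','s7',(220,110,340,210),6)"
```

```text
t: 14.87
tool_pos: [0.4318, -0.1763, 0.0777]
orientation: [2.714, 1.575, 0.004]
force: [0.4, -0.3, 0.1]
opening: 0.0238
t 14.87 pos [ 0.4318 -0.1763  0.0777] phi 60.26 tiltz [ 0.004 -0.002 -1.   ] force [ 0.4 -0.3  0.1] open 0.0238
delta now-axes [ 0.0013 -0.0014 -0.1223]
twist 0.006 delta after twist [np.float64(0.0012), np.float64(-0.002), np.float64(-0.1223)]
14.9167 [ 0.4315 -0.1762  0.0763] [2.7137 1.5751 0.0037] 0.0239
```

View pics/w7.png

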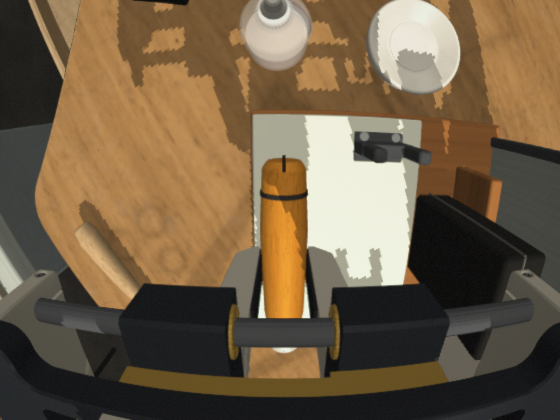

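View pics/s7.png

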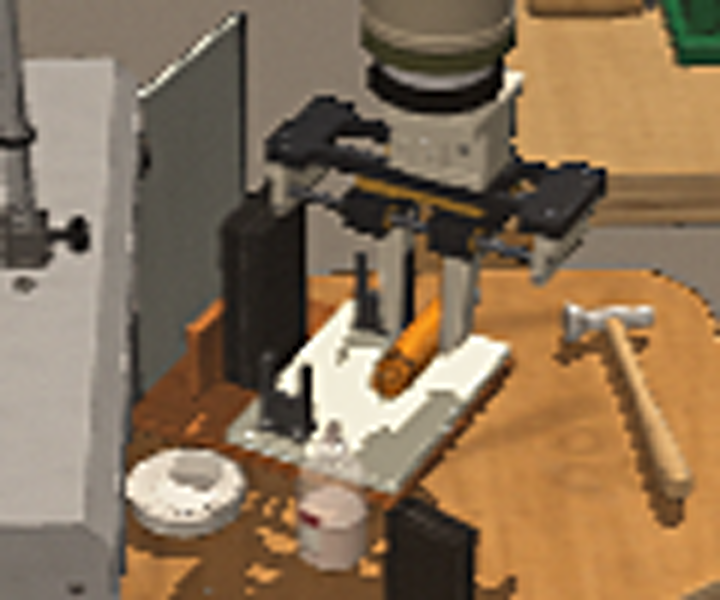

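```bash
python3 -m creep '[[0,0,-0.025,0,240],[0,0,-0.035,0,240],[0.008,-0.005,-0.035,0,240],[0.018,-0.012,-0.01,0,240],[0.027,-0.019,0,0,240],[0.03,-0.021,0,0,240],[0.03,-0.021,0,0,240],[0.03,-0.02,0,0,240],[0.03,-0.02,0,0,240],[0.03,-0.01,0,-0.1,240],[0.03,0,0,-0.12,240],[0.03,0,0,-0.12,240]]'; python3 d.py .4945 .3676 .09 106.85
```

```text
t: 15.97
tool_pos: [0.4402, 0.1222, 0.178]
orientation: [-2.405, -2.022, 0.001]
force: [0.2, -0.8, -0.9]
opening: 0.0239
t 15.97 pos [0.4402 0.1222 0.178 ] phi 80.11 tiltz [-0. -0. -1.] force [ 0.2 -0.8 -0.9] open 0.0239
delta now-axes [0.2511 0.0114 0.0879]
twist -0.467 delta after twist [np.float64(0.2191), np.float64(0.1232), np.float64(0.088)]
```

```bash
python3 -m creep '[[0.033,0,0,-0.117,240],[0.035,0,0,-0.117,240],[0.035,0,0,-0.117,240],[0.035,0.005,0,-0.116,240],[0.03,0.02,0,0,240],[0.025,0.025,0,0,240],[0.02,0.025,0.01,0,240],[0.008,0.016,0.03,0,240],[0,0,0.03,0,240],[0,0,0.015,0,240],[0,0,0,0,240],[0,0,0,0,240]]'; python3 d.py .4945 .3676 .03 106.85; python3 look.py w8
```

```text
t: 16.97
tool_pos: [0.5029, 0.3614, 0.0917]
orientation: [-1.879, -2.516, 0.006]
force: [0.2, 0.2, -0.1]
opening: 0.0237
t 16.97 pos [0.5029 0.3614 0.0917] phi 106.51 tiltz [-0.004 -0.002 -1.   ] force [ 0.2  0.2 -0.1] open 0.0237
delta now-axes [ 0.0084 -0.0061  0.0617]
twist -0.006 delta after twist [np.float64(0.0084), np.float64(-0.0063), np.float64(0.0617)]
17.0167 [0.5042 0.3621 0.0939] [-1.8796e+00 -2.5170e+00  9.0000e-04] 0.0239
```

View pics/w8.png

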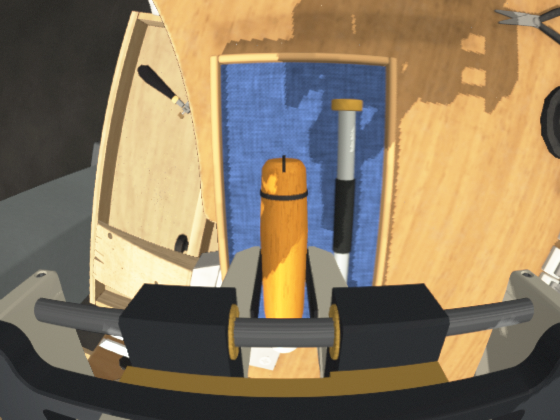

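```bash
python3 -m creep '[[0.008,-0.007,0.01,-0.006,240],[0,0,0.02,0,240],[0,0,0.015,0,240],[0,0,0.006,0,240],[0,0,0,0,240],[0,0,0,0,240]]'; python3 d.py .4945 .3676 .03 106.85
```

```text
t: 17.52
tool_pos: [0.4955, 0.3683, 0.0438]
orientation: [1.872, 2.523, 0.002]
force: [0.0, -0.0, -0.1]
opening: 0.0239
t 17.52 pos [0.4955 0.3683 0.0438] phi 106.86 tiltz [ 0.001  0.001 -1.   ] force [ 0.  -0.  -0.1] open 0.0239
delta now-axes [-0.0004 -0.0011  0.0138]
twist 0.0 delta after twist [np.float64(-0.0004), np.float64(-0.0011), np.float64(0.0138)]
```

```bash
python3 -m creep '[[0,-0.001,0.006,0,240],[0,0,0.004,0,240],[0,0,0.0015,0,240],[0,0,0,0,240]]';python3 -m creep '[[0,0,0.001,0,240],[0,0,0,0,240]]';python3 -m creep '[[0,0,0.001,0,240],[0,0,0,0,240]]'; python3 -m creep '[[0,0,0.0008,0,240],[0,0,0,0,240]]'
```

```text
t: 17.85
tool_pos: [0.4942, 0.3675, 0.031]
orientation: [-1.872, -2.523, 0.001]
force: [0.0, -0.4, -0.9]
opening: 0.0236
t: 18.02
tool_pos: [0.4945, 0.3676, 0.0304]
orientation: [1.872, 2.523, 0.0]
force: [0.1, 0.3, 0.2]
opening: 0.024
t: 18.18
tool_pos: [0.4947, 0.3678, 0.03]
orientation: [1.872, 2.523, 0.001]
force: [-1.1, -0.5, 4.2]
opening: 0.0242
t: 18.35
tool_pos: [0.4947, 0.3678, 0.03]
orientation: [1.872, 2.523, 0.001]
force: [-4.4, -3.2, 11.4]
opening: 0.024
```

Contact at the predicted height; unload, release, rise.

```bash
python3 -m creep '[[0,0,-0.001,0,240],[0,0,0,0,190],[0,0,0,0,180],[0,0,0,0,168],[0,0,0,0,168]]'; python3 -m creep '[[0,0,-0.01,0,168],[0,0,-0.03,0,168],[0,0,-0.04,0,168],[0,0,-0.04,0,150],[0,0,-0.04,0,50],[0,0,0,0,50],[0,0,0,0,50]]';  python3 look.py w9; python3 d.py .5 .3 .2
```

```text
t: 18.77
tool_pos: [0.4943, 0.3676, 0.0293]
orientation: [-1.872, -2.523, 0.0]
force: [-0.3, -0.2, 0.0]
opening: 0.0311
t: 19.35
tool_pos: [0.4965, 0.369, 0.1945]
orientation: [1.87, 2.521, 0.012]
force: [0.3, 0.9, -0.6]
opening: 0.0538
19.4 [0.4951 0.3681 0.1914] [1.8715 2.522  0.0045] 0.0573
t 19.4 pos [0.4951 0.3681 0.1914] phi 106.85 tiltz [ 0.003  0.002 -1.   ] force [ 0.2  0.1 -0.6] open 0.0573
delta now-axes [-0.0666 -0.015  -0.0087]
```

View pics/w9.png

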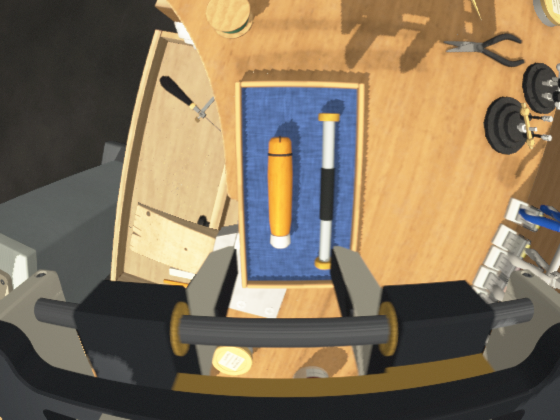

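```bash
python3 -m creep '[[-0.01,-0.03,0,0,0],[-0.02,-0.032,0,0,0],[-0.035,-0.016,0,0,0],[-0.039,-0.01,0,0,0],[-0.039,-0.013,0,-0.1,0],[-0.037,-0.018,0,-0.117,0],[-0.035,-0.022,0,-0.117,0],[-0.033,-0.025,0,-0.117,0],[-0.03,-0.028,0,-0.117,0],[-0.027,-0.031,0,-0.117,0],[-0.022,-0.034,0,-0.068,0],[-0.02,-0.034,0,0,0]]'; python3 d.py .417 -.1735 .17 149.9
```

```text
t: 20.4
tool_pos: [0.4235, -0.062, 0.1877]
orientation: [-0.906, -3.004, 0.0]
force: [0.7, 0.1, 0.3]
opening: 0.0934
t 20.4 pos [ 0.4235 -0.062   0.1877] phi 146.43 tiltz [-0.003  0.001 -1.   ] force [0.7 0.1 0.3] open 0.0934
delta now-axes [-0.0563 -0.0965  0.0176]
twist -0.061 delta after twist [np.float64(-0.0503), np.float64(-0.0997), np.float64(0.0177)]
```

```bash
python3 -m creep '[[-0.015,-0.033,0,0,0],[-0.015,-0.033,0,0,0],[-0.01,-0.02,0.01,0,0],[0,0,0,0,0],[0,0,0,0,0]]'; python3 d.py .5281 -.2378 .16 149.9; python3 look.py w10 charcoal_top
```

```text
t: 20.82
tool_pos: [0.4088, -0.1546, 0.1772]
orientation: [-0.918, -2.999, -0.002]
force: [0.4, 0.7, 0.5]
opening: 0.093
t 20.82 pos [ 0.4088 -0.1546  0.1772] phi 145.96 tiltz [-0.004  0.002 -1.   ] force [0.4 0.7 0.5] open 0.093
delta now-axes [-0.1455 -0.0022  0.0165]
twist -0.069 delta after twist [np.float64(-0.1449), np.float64(-0.0122), np.float64(0.0172)]
20.8667 [ 0.4094 -0.1539  0.1779] [-9.1640e-01 -3.0011e+00 -1.6000e-03] 0.0929
charcoal_top [([283.4, 382.8], 0.7), ([484.1, 136.8], 0.69)]
```

View pics/w10.png

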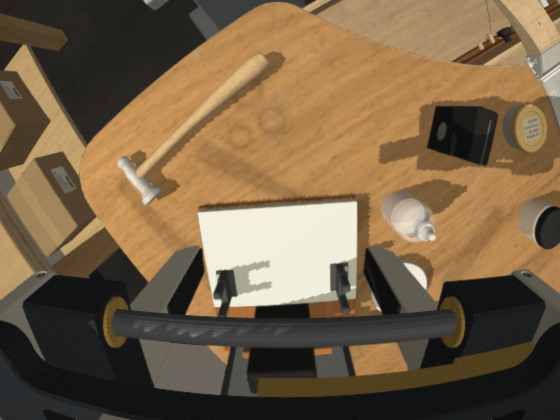

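```bash
python3 -m creep '[[0,0,0,-0.069,0],[-0.025,-0.003,0.003,0,0],[-0.035,-0.003,0.005,0,0],[-0.035,-0.003,0.005,0,0],[-0.03,-0.003,0.004,0,0],[-0.014,0,0,0,0],[0,0,0,0,0],[0,0,0,0,0]]'; python3 d.py .5281 -.2378 .117 149.9; python3 look.py w11
python3 - <<'E'
import cv2
from h import *
im=cv2.imread('pics/w11.png'); cv2.imwrite('pics/w11c.png',cv2.resize(im[180:390,140:440],None,fx=2.6,fy=2.6,interpolation=cv2.INTER_CUBIC))
snap('side','s11',(200,100,320,220),5)
E
```

```text
t: 21.58
tool_pos: [0.5253, -0.2326, 0.162]
orientation: [-0.808, -3.034, -0.001]
force: [0.4, -0.4, 0.8]
opening: 0.0928
t 21.58 pos [ 0.5253 -0.2326  0.162 ] phi 150.18 tiltz [-0.001  0.001 -1.   ] force [ 0.4 -0.4  0.8] open 0.0928
delta now-axes [-0.005  -0.0031  0.045 ]
twist 0.005 delta after twist [np.float64(-0.005), np.float64(-0.0031), np.float64(0.045)]
21.6333 [ 0.5249 -0.2325  0.1622] [-8.0810e-01 -3.0344e+00 -9.0000e-04] 0.093
```

View pics/w11c.png

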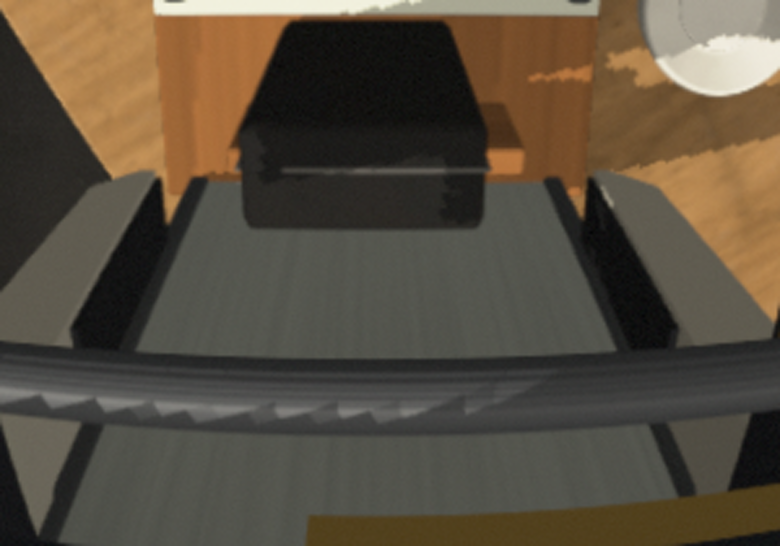

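View pics/s11.png

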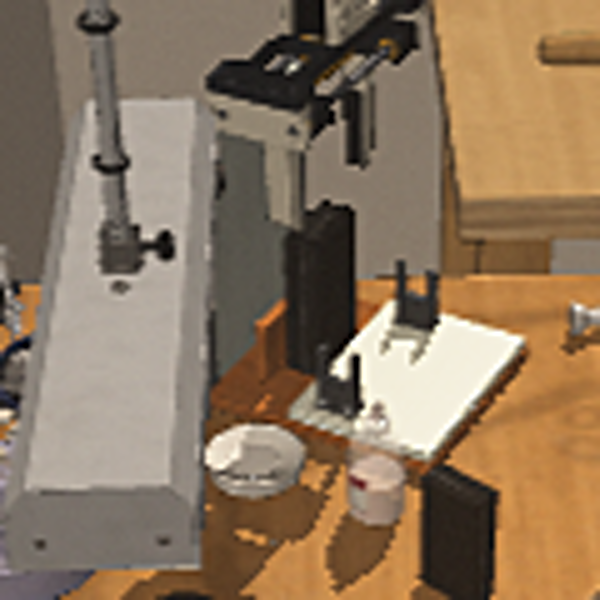

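Run:
```python
from h import *
W=cam('wrist');p=np.array([.4952,-.2187,-.5258]);c,s=np.cos(p[2]),np.sin(p[2])
for u in [(235.4,229.2),(326.5,229.2),(234,266.5),(325.4,266.5)]:
    X=onz(W,u,.126); d=X[:2]-p[:2]; print(X.round(4),'stand',round(c*d[0]+s*d[1],4),round(-s*d[0]+c*d[1],4))
d=read_state()['tool_pos'][:2]-p[:2]; print('tcp stand',round(c*d[0]+s*d[1],4),round(-s*d[0]+c*d[1],4))
```

```text
[ 0.5005 -0.255   0.126 ] stand 0.0228 -0.0288
[ 0.5293 -0.2049  0.126 ] stand 0.0226 0.029
[ 0.5224 -0.2704  0.126 ] stand 0.0494 -0.031
[ 0.5526 -0.2176  0.126 ] stand 0.0491 0.0297
tcp stand 0.0325 0.0028
```

```bash
python3 -m creep '[[-0.005,-0.003,0.01,0,0],[0,0,0.02,0,0],[0,0,0.01,0,0],[0,0,0.005,0,30],[0,0,0,0,60],[0,0,0,0,75],[0,0,0,0,85],[0,0,0,0,95],[0,0,0,0,100],[0,0,0,0,100]]' 5; python3 d.py .5281 -.2378 .117 149.9; python3 look.py w12
```

```text
t: 22.52
tool_pos: [0.5286, -0.2394, 0.1187]
orientation: [0.81, 3.033, -0.001]
force: [0.6, 0.1, 3.3]
opening: 0.0624
t 22.52 pos [ 0.5286 -0.2394  0.1187] phi 150.09 tiltz [ 0.002 -0.001 -1.   ] force [0.6 0.1 3.3] open 0.0624
delta now-axes [0.0013 0.0012 0.0017]
twist 0.003 delta after twist [np.float64(0.0013), np.float64(0.0012), np.float64(0.0017)]
22.5667 [ 0.5286 -0.2394  0.1186] [ 8.1040e-01  3.0335e+00 -4.0000e-04] 0.0623
```

View pics/w12.png

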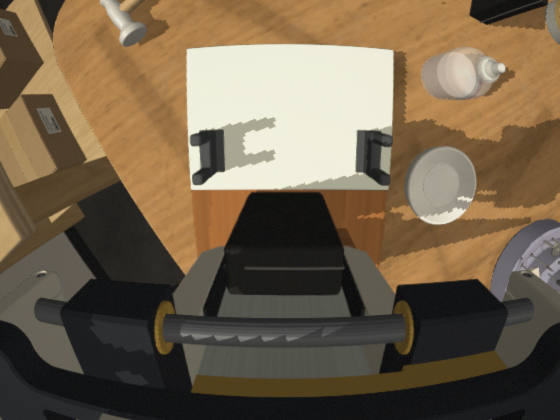

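Run:
```python
import numpy as np
s=106.5; prev=np.array([38,10+s])
tot=np.zeros(2)
for th in [4,8,12,16.7,22,28,34,40,46,52,58,64,70,75,80,85,90]:
    t=np.radians(th);u=np.array([-np.sin(t),np.cos(t)]);v=np.array([np.cos(t),np.sin(t)])
    P=(np.array([23,10])+s*u if th<=16.7 else np.array([20,20])+(s-10.44)*u)+15*v
    print(th,P.round(1),'fwd,down',(prev-P).round(1)); prev=P
```

```text
4 [ 30.5 117.3] fwd,down [ 7.5 -0.8]
8 [ 23.  117.6] fwd,down [ 7.5 -0.3]
12 [ 15.5 117.3] fwd,down [7.5 0.3]
16.7 [  6.8 116.3] fwd,down [8.8 1. ]
22 [ -2.1 114.7] fwd,down [8.8 1.6]
28 [-11.9 111.9] fwd,down [9.8 2.8]
34 [-21.3 108. ] fwd,down [9.4 3.8]
40 [-30.3 103.2] fwd,down [9.  4.8]
46 [-38.7  97.5] fwd,down [8.4 5.7]
52 [-46.5  91. ] fwd,down [7.8 6.6]
58 [-53.5  83.6] fwd,down [7.1 7.3]
64 [-59.8  75.6] fwd,down [6.2 8. ]
70 [-65.1  66.9] fwd,down [5.4 8.6]
75 [-68.9  59.4] fwd,down [3.8 7.6]
80 [-72.   51.5] fwd,down [3.1 7.9]
85 [-74.4  43.3] fwd,down [2.4 8.1]
90 [-76.1  35. ] fwd,down [1.7 8.3]
```

```bash
python3 -m creep '[[0.004,0,-0.0005,0,100],[0.004,0,-0.0003,0,100],[0.0075,0,-0.0003,0,100],[0.0075,0,0.0003,0,100],[0,0,0,0,100]]' 5; python3 -c "
from h import *
snap('side','s13',(220,110,320,210),6)"
```

```text
t: 22.98
tool_pos: [0.5068, -0.2267, 0.1184]
orientation: [-0.81, -3.034, -0.001]
force: [0.8, 2.4, 2.9]
opening: 0.0619
```

View pics/s13.png

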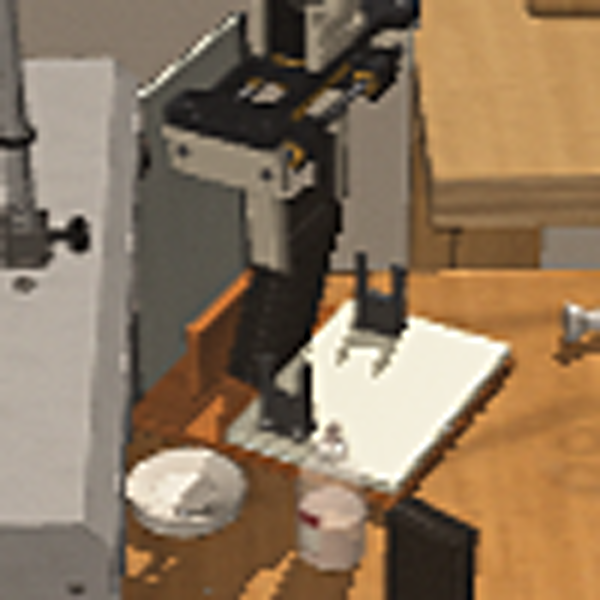

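```bash
python3 -m creep '[[0.008,0,0.001,0,100],[0.009,0,0.0018,0,100],[0.0095,0,0.0028,0,100],[0.0094,0,0.0038,0,100],[0.009,0,0.0048,0,100],[0.0084,0,0.0057,0,100],[0,0,0,0,100]]'; python3 d.py .5 -.2 .1; python3 -c "
from h import *
snap('side','s14',(220,110,320,210),6)"
```

```text
t: 23.62
tool_pos: [0.4592, -0.2, 0.0964]
orientation: [-0.81, -3.031, -0.001]
force: [0.1, 0.4, -2.0]
opening: 0.0615
t 23.62 pos [ 0.4592 -0.2     0.0964] phi 150.08 tiltz [-0.004  0.002 -1.   ] force [ 0.1  0.4 -2. ] open 0.0615
delta now-axes [-0.0354  0.0203 -0.0038]
```

View pics/s14.png

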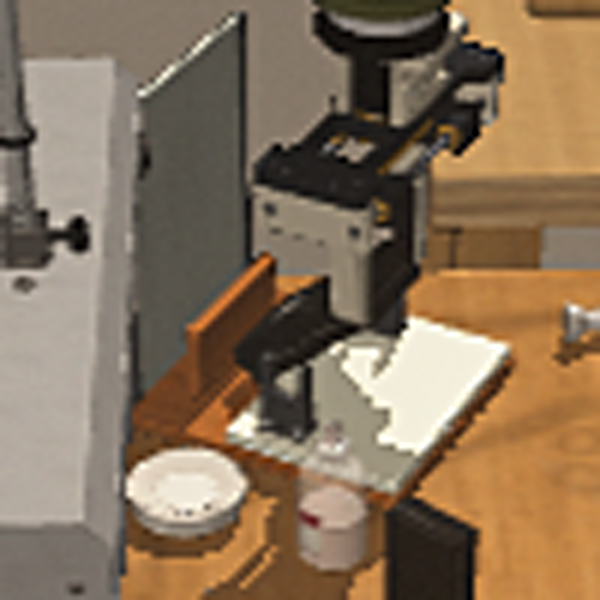

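```bash
python3 - <<'E'
from h import *
S=cam('side');p=[.4952,-.2187,-.5258]
for th in (46,55,65):
    t=np.radians(th);u=np.array([-np.sin(t),np.cos(t)]);v=np.array([np.cos(t),np.sin(t)])
    o=[]
    for s_,d in [(0,0),(0,30),(116,0),(116,30)]:
        P=np.array([20,20])+(s_-10.44)*u+d*v
        q=proj(S,stand2w(p,(P[0]/1000,.031,P[1]/1000)))[0]; o.append((((q-[220,110])*6).round(0)).tolist())
    print(th,o)
im=cv2.imread('pics/s14.png'); cv2.imwrite('pics/s14c.png',cv2.resize(im[230:450,180:450],None,fx=2.9,fy=2.6))
E
python3 look.py w14
```

```text
46 [[257.0, 388.0], [227.0, 351.0], [377.0, 315.0], [346.0, 275.0]]
55 [[255.0, 386.0], [230.0, 346.0], [393.0, 338.0], [367.0, 295.0]]
65 [[254.0, 384.0], [235.0, 342.0], [406.0, 364.0], [388.0, 320.0]]
23.7167 [ 0.4609 -0.2009  0.0978] [-8.1060e-01 -3.0334e+00 -1.0000e-04] 0.0619
```

View pics/s14c.png

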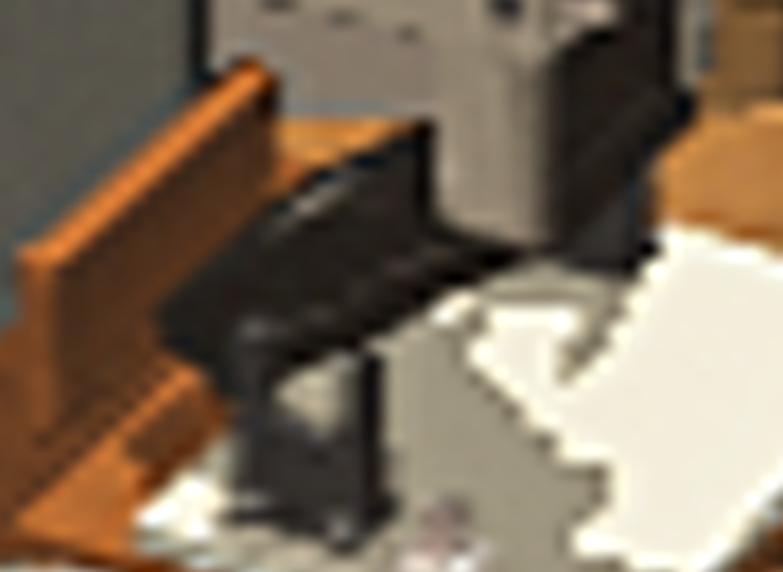

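View pics/w14.png

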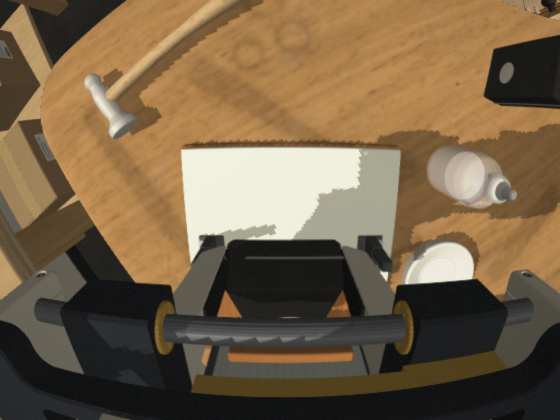

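```bash
python3 -m creep '[[0.006,0,0.006,0,100],[0.007,0,0.0073,0,100],[0.006,0,0.008,0,100],[0.0054,0,0.0086,0,100],[0.001,0,0.002,0,100],[0,0,0,0,100]]' 4; python3 d.py .5 -.2 .1; python3 -c "
from h import *
snap('side','s15',(220,110,320,210),6)"
```

```text
t: 24.22
tool_pos: [0.4385, -0.1876, 0.0651]
orientation: [-0.81, -3.033, -0.001]
force: [-1.2, 0.3, -1.6]
opening: 0.062
t 24.22 pos [ 0.4385 -0.1876  0.0651] phi 150.09 tiltz [-0.002  0.001 -1.   ] force [-1.2  0.3 -1.6] open 0.062
delta now-axes [-0.0594  0.02   -0.035 ]
```

View pics/s15.png

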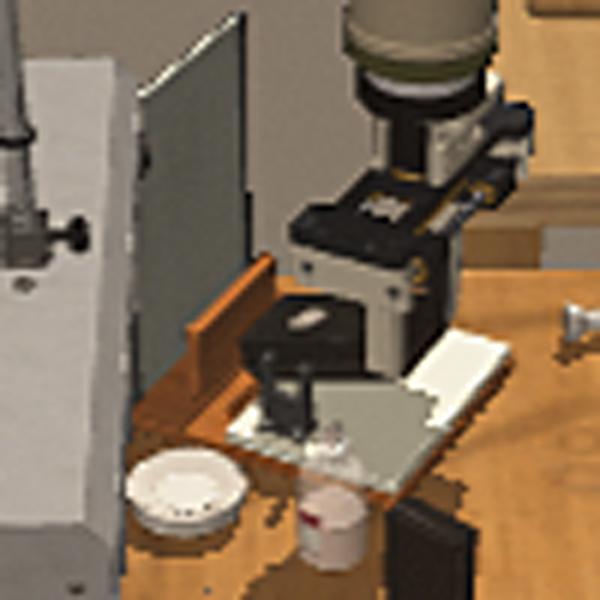

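```bash
python3 - <<'E'
from h import *
S=cam('side');p=[.4952,-.2187,-.5258]; W=cam('wrist')
st=read_state(); d=st['tool_pos'][:2]-np.array(p[:2]); c,s=np.cos(p[2]),np.sin(p[2]); xs=(c*d[0]+s*d[1])*1000; zs=st['tool_pos'][2]*1000-2; print('pivot',xs,zs,st['tool_pos'])
im=cv2.imread('pics/s15.png'); im2=im.copy()
for th,col in ((72,(0,255,0)),(82,(0,255,255)),(90,(0,0,255))):
    t=np.radians(th);u=np.array([-np.sin(t),np.cos(t)]);v=np.array([np.cos(t),np.sin(t)])
    for y in (-.031,.031):
        o=[]
        for s_,dd in [(0,0),(0,30),(116,30),(116,0)]:
            P=np.array([xs,zs])+(s_-106.5)*u+(dd-15)*v
            o.append((proj(S,stand2w(p,(P[0]/1000,y,P[1]/1000)))[0]-[220,110])*6)
        print(th,y,np.round(o).tolist(), P if 0 else '')
        cv2.polylines(im2,[np.int32(o)],True,col,1)
cv2.imwrite('pics/s15o.png',cv2.resize(im2[220:480,180:480],None,fx=2.6,fy=2.3,interpolation=cv2.INTER_CUBIC))
E
python3 look.py w15
```

```text
pivot -63.87765092875958 63.910022485041964 [ 0.43912939 -0.18805495  0.06591002]
72 -0.031 [[296.0, 331.0], [283.0, 290.0], [441.0, 287.0], [453.0, 330.0]] 
72 0.031 [[249.0, 381.0], [235.0, 339.0], [395.0, 338.0], [408.0, 381.0]] 
82 -0.031 [[287.0, 306.0], [281.0, 265.0], [445.0, 290.0], [450.0, 332.0]] 
82 0.031 [[239.0, 355.0], [232.0, 313.0], [400.0, 340.0], [405.0, 383.0]] 
90 -0.031 [[282.0, 285.0], [282.0, 245.0], [448.0, 292.0], [447.0, 333.0]] 
90 0.031 [[234.0, 334.0], [233.0, 293.0], [403.0, 343.0], [402.0, 384.0]] 
24.3167 [ 0.4397 -0.1883  0.0665] [-8.1070e-01 -3.0348e+00 -2.0000e-04] 0.0618
```

View pics/s15o.png

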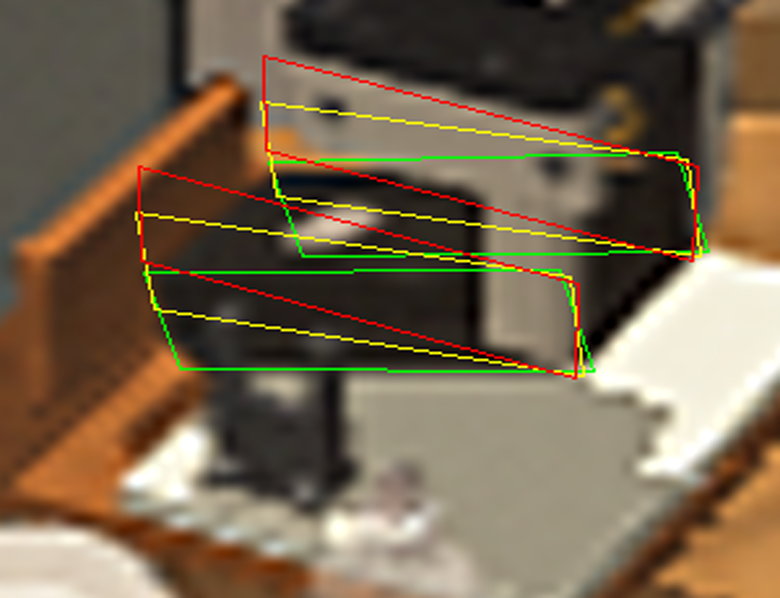

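View pics/w15.png

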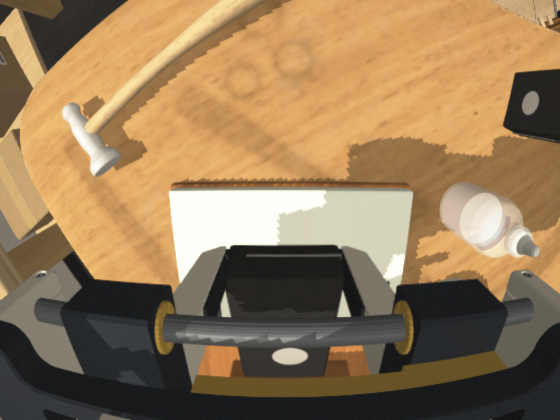

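```bash
python3 -m creep '[[0.0035,0,0.007,0,100],[0.003,0,0.0075,0,100],[0.0022,0,0.007,0,100],[0,0,0,0,100]]'; python3 -c "
from h import *
snap('side','s16',(220,110,320,210),6)"
```

```text
t: 24.65
tool_pos: [0.4308, -0.1832, 0.0431]
orientation: [-0.81, -3.032, -0.001]
force: [0.8, -0.8, -1.5]
opening: 0.0616
```

View pics/s16.png

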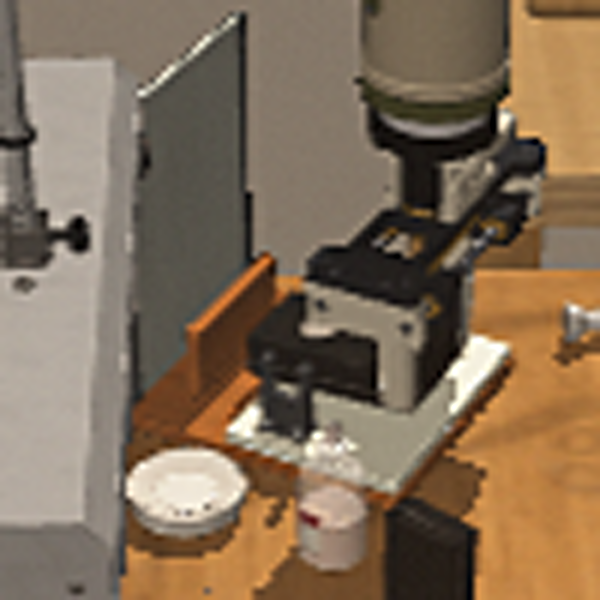

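```bash
python3 -m creep '[[0.001,0,0.002,0,100],[0.0005,0,0.002,0,100],[0,0,0,0,100]]'; python3 -m creep '[[0.0002,0,0.0015,0,100],[0,0,0,0,100]]'; python3 -c "
from h import *
snap('side','s17',(220,110,320,210),6)"; python3 look.py w17; python3 d.py .43 -.18 .036
```

```text
t: 24.95
tool_pos: [0.4309, -0.1833, 0.041]
orientation: [-0.811, -3.035, -0.0]
force: [-0.1, 0.6, -0.9]
opening: 0.0617
t: 25.12
tool_pos: [0.4309, -0.1833, 0.0396]
orientation: [0.811, 3.035, -0.0]
force: [-0.5, -0.0, -1.2]
opening: 0.0618
25.2167 [ 0.4309 -0.1833  0.0397] [ 8.1090e-01  3.0349e+00 -1.0000e-04] 0.062
t 25.22 pos [ 0.4309 -0.1833  0.0397] phi 150.08 tiltz [ 0. -0. -1.] force [-0.3  0.6 -0.8] open 0.062
delta now-axes [0.0024 0.0024 0.0037]
```

View pics/s17.png

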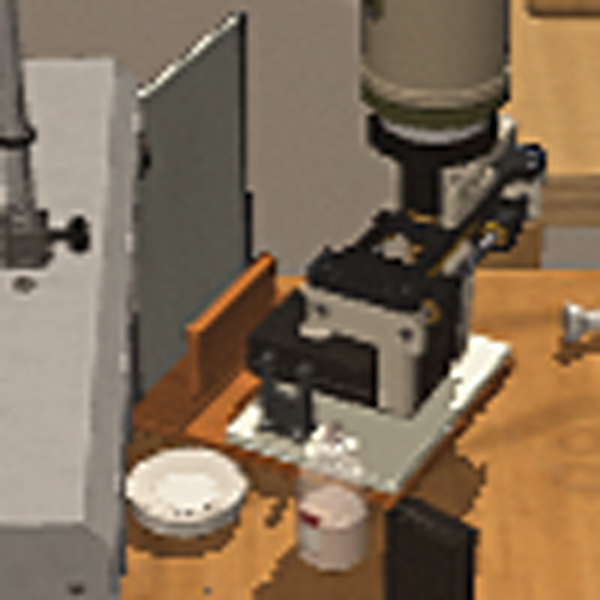

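View pics/w17.png

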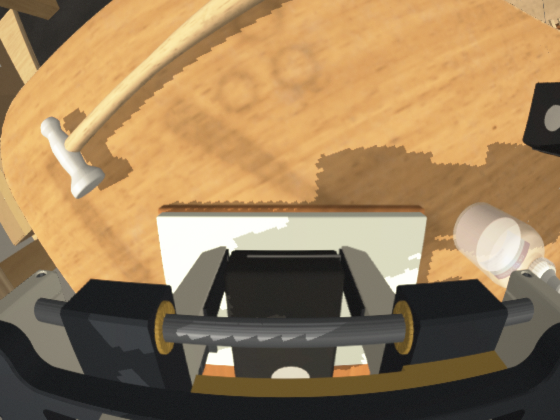

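Nearly flat; a few mm more, watching the force.

```bash
python3 -m creep '[[0,0,0.0015,0,100],[0,0,0,0,100]]'; python3 -m creep '[[0,0,0.0012,0,100],[0,0,0,0,100]]'; python3 -m creep '[[0,0,0.001,0,100],[0,0,0,0,100]]'
```

```text
t: 25.38
tool_pos: [0.4308, -0.1833, 0.038]
orientation: [0.811, 3.035, -0.0]
force: [0.9, -0.4, 0.1]
opening: 0.0621
t: 25.55
tool_pos: [0.431, -0.1834, 0.037]
orientation: [0.811, 3.035, -0.0]
force: [1.5, -0.4, 0.9]
opening: 0.0619
t: 25.72
tool_pos: [0.4312, -0.1835, 0.0363]
orientation: [0.811, 3.034, -0.0]
force: [-1.3, 0.1, 4.1]
opening: 0.0622
```

```bash
python3 -m creep '[[0,0,-0.0005,0,90],[0,0,0,0,75],[0,0,0,0,55],[0,0,0,0,40],[0,0,0,0,40]]'; python3 -m creep '[[0,0,-0.01,0,40],[0,0,-0.025,0,40],[0,0,-0.04,0,40],[0,0,-0.04,0,40],[0.02,0,-0.03,0,40],[0.03,0,0,0,40],[0,0,0,0,40],[0,0,0,0,40]]'; python3 look.py w18 charcoal; python3 -c "
from h import *
snap('side','s18',(220,110,320,210),6)"
```

```text
t: 26.13
tool_pos: [0.4307, -0.1832, 0.0363]
orientation: [-0.811, -3.035, -0.0]
force: [0.4, 0.1, 0.2]
opening: 0.0775
t: 26.8
tool_pos: [0.3873, -0.1581, 0.1826]
orientation: [0.81, 3.033, -0.001]
force: [1.0, 0.1, 0.2]
opening: 0.0784
26.85 [ 0.3876 -0.1584  0.182 ] [ 8.1040e-01  3.0336e+00 -7.0000e-04] 0.0785
charcoal [([283.1, 281.7], 0.92), ([477.5, 164.5], 0.59)]
```

View pics/s18.png

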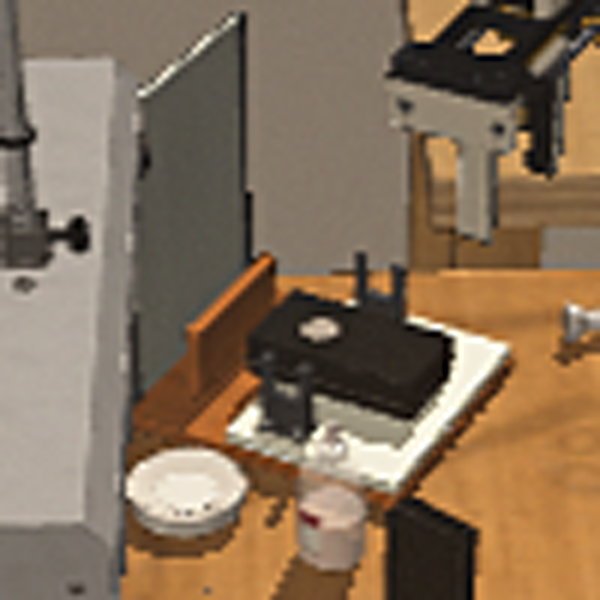

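View pics/w18.png

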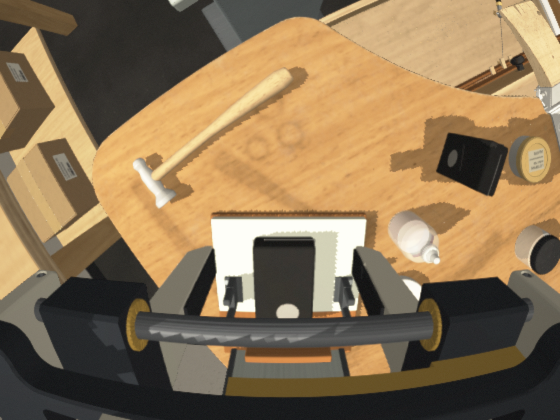

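Run:
```python
from h import *
S=cam('side');W=cam('wrist');p=np.array([.4952,-.2187,-.5258]);c,s=np.cos(p[2]),np.sin(p[2])
im=cv2.imread('pics/s18.png')
print([(d['pixel'],d['confidence']) for d in tip_of('side','charcoal')] and '')
for cx,col in ((-.028,(0,255,0)),):
    for z in (.02,.05):
        o=[(proj(S,stand2w(p,(cx+a,b,z)))[0]-[220,110])*6 for a,b in [(-.058,-.031),(-.058,.031),(.058,.031),(.058,-.031)]]
        cv2.polylines(im,[np.int32(o)],True,col,1)
cv2.imwrite('pics/s18o.png',cv2.resize(im[220:480,180:480],None,fx=2.6,fy=2.3,interpolation=cv2.INTER_CUBIC))
for u in [(254,238),(314,238)]:
    X=onz(W,u,.05); d=X[:2]-p[:2]; print('top front edge stand',round(c*d[0]+s*d[1],4),round(-s*d[0]+c*d[1],4))
```

```text
top front edge stand -0.0884 -0.0308
top front edge stand -0.0886 0.0264
```

View pics/s18o.png

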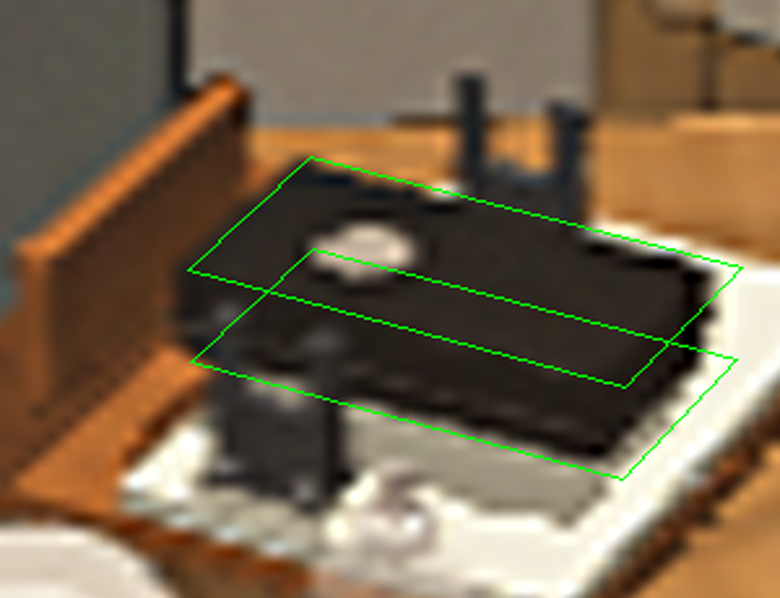

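Run:
```python
from h import *
a=read_camera('side')[:,:,::-1][150:195,255:300]; b=read_camera('top')[:,:,::-1][190:265,350:425]
a=cv2.resize(a,(395,395),interpolation=cv2.INTER_NEAREST);b=cv2.resize(b,(395,395),interpolation=cv2.INTER_NEAREST)
cv2.imwrite('pics/z18.png',np.hstack([a,b]))
```

```text
(no output)
```

View pics/z18.png

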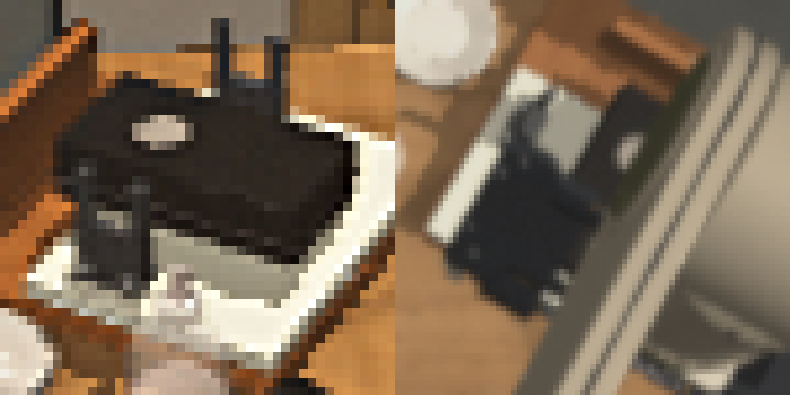

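Run:
```python
from h import *
S=cam('side');W=cam('wrist');p=np.array([.4952,-.2187,-.5258]);c,s=np.cos(p[2]),np.sin(p[2])
im=cv2.imread('pics/w18.png'); cv2.imwrite('pics/w18c.png',cv2.resize(im[200:350,200:380],None,fx=4,fy=4,interpolation=cv2.INTER_CUBIC))
for a,b in (((254,238),(295.1,166.5)),((314,238),(288,174.5))):
    X,e=tri([ray(W,a),ray(S,b)]); d=X[:2]-p[:2]; print(X.round(4),np.round(e,4),'stand',round(c*d[0]+s*d[1],4),round(-s*d[0]+c*d[1],4))
for cx in (-.028,):
  for z in (.02,.05): print(z,[proj(W,stand2w(p,(cx+a,b,z)))[0].round(1).tolist() for a,b in [(-.058,-.031),(-.058,.031),(.058,.031),(.058,-.031)]])
print([proj(W,stand2w(p,(a,b,.02)))[0].round(1).tolist() for a,b in [(-.096,-.082),(-.096,.082)]])
```

```text
[ 0.4094 -0.2045  0.0443] [0.005 0.005] stand -0.0813 -0.0308
[ 0.4389 -0.1539  0.0444] [0.0053 0.0053] stand -0.0812 0.0278
0.02 [[256.3, 229.8], [315.8, 230.0], [311.5, 320.5], [259.5, 320.5]]
0.05 [[253.9, 240.9], [318.8, 241.0], [313.5, 336.1], [257.8, 336.1]]
[[207.9, 220.5], [364.1, 220.8]]
```

View pics/w18c.png

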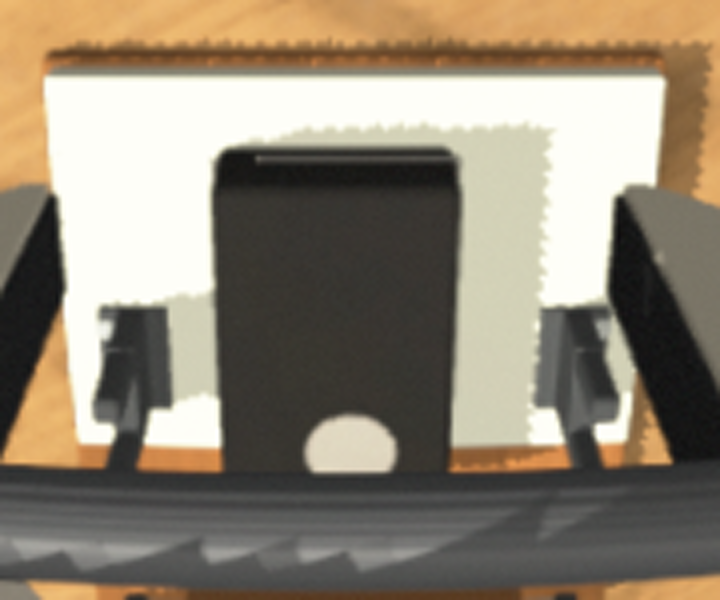

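```bash
python3 d.py .4466 -.1928 .040 149.9
```

```text
t 27.1 pos [ 0.3876 -0.1584  0.1809] phi 150.08 tiltz [-0.001  0.001 -1.   ] force [0.1 0.3 0.9] open 0.0783
delta now-axes [-0.0685 -0.0003  0.1408]
twist 0.003 delta after twist [np.float64(-0.0683), np.float64(-0.0001), np.float64(0.1409)]
```

```bash
python3 -m creep '[[-0.02,0,0,0,40],[-0.03,0,0.02,0,40],[-0.0185,0,0.035,0,40],[0,0,0.035,0,40],[0,0,0.025,0,40],[0,0,0.016,0,40],[0,0,0.008,0,40],[0,0,0,0,40],[0,0,0,0,40]]';  python3 d.py .4466 -.1928 .040 149.9
```

```text
t: 27.85
tool_pos: [0.447, -0.1926, 0.0426]
orientation: [-0.811, -3.035, -0.0]
force: [-0.7, 0.8, 0.7]
opening: 0.0786
t 27.85 pos [ 0.447  -0.1926  0.0426] phi 150.08 tiltz [-0.001  0.    -1.   ] force [-0.7  0.8  0.7] open 0.0786
delta now-axes [ 0.0002 -0.0004  0.0026]
twist 0.003 delta after twist [np.float64(0.0002), np.float64(-0.0004), np.float64(0.0026)]
```

```bash
python3 -m creep '[[0,0,0,0,60],[0,0,0,0,75],[0,0,0,0,85],[0,0,0,0,95],[0,0,0,0,100],[0.001,0,0,0,100],[0.003,0,0,0,100],[0.003,0,0,0,100],[0.001,0,0,0,100],[0,0,0,0,100]]' 5; python3 -m creep '[[0,0,0,0,75],[0,0,0,0,55],[0,0,0,0,40],[0,0,0,0,40]]'; python3 -m creep '[[0,0,-0.015,0,40],[0,0,-0.03,0,40],[0,0,-0.04,0,40],[0,0,-0.04,0,40],[0.02,0,-0.016,0,40],[0.04,0,0,0,40],[0,0,0,0,40],[0,0,0,0,40]]'; python3 look.py w20
python3 - <<'E'
from h import *
W=cam('wrist');p=np.array([.4952,-.2187,-.5258])
im=cv2.imread('pics/w20.png'); cv2.imwrite('pics/w20c.png',cv2.resize(im[200:350,200:380],None,fx=4,fy=4,interpolation=cv2.INTER_CUBIC))
for z in (.02,.05): print(z,[proj(W,stand2w(p,(-.028+a,b,z)))[0].round(1).tolist() for a,b in [(-.058,-.031),(-.058,.031)]])
print([proj(W,stand2w(p,(a,b,.02)))[0].round(1).tolist() for a,b in [(-.096,-.082),(-.096,.082)]])
E
```

```text
t: 28.68
tool_pos: [0.4409, -0.189, 0.0436]
orientation: [0.81, 3.032, -0.001]
force: [2.7, -1.0, 6.0]
opening: 0.0621
t: 29.02
tool_pos: [0.4392, -0.1881, 0.0419]
orientation: [-0.811, -3.034, -0.001]
force: [-0.7, -0.2, 0.9]
opening: 0.0775
t: 29.68
tool_pos: [0.3866, -0.1577, 0.1832]
orientation: [0.81, 3.035, -0.0]
force: [0.7, 0.3, -0.2]
opening: 0.0784
29.7333 [ 0.3876 -0.1584  0.1834] [ 8.1050e-01  3.0343e+00 -4.0000e-04] 0.0782
0.02 [[256.4, 228.6], [315.5, 228.8]]
0.05 [[254.0, 239.5], [318.4, 239.7]]
[[208.3, 219.3], [363.5, 219.7]]
```

View pics/w20c.png

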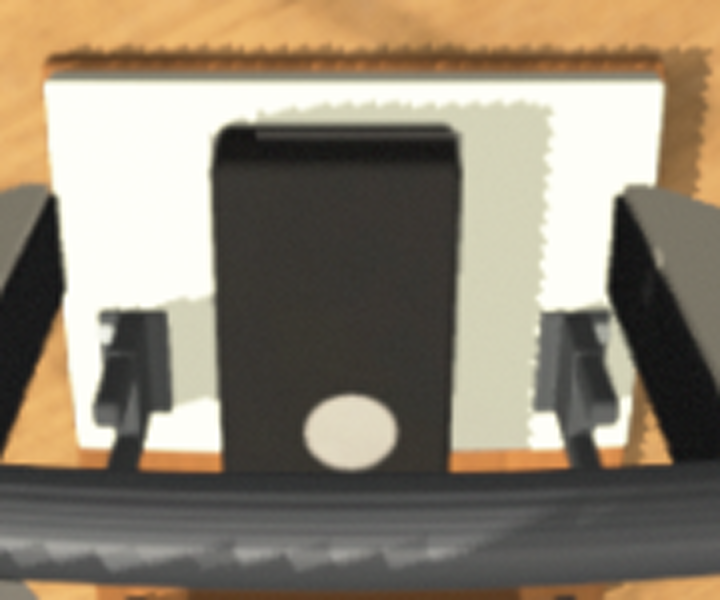

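Run:
```python
from h import *
a=read_camera('side')[:,:,::-1][110:390,200:360]
cv2.imwrite('pics/s21.png',cv2.resize(a,None,fx=2.1,fy=2.1,interpolation=cv2.INTER_CUBIC))
print(read_state()['t'],read_state()['force'])
```

```text
29.7833 [-0.74061629 -0.20054355  0.31361619]
```

View pics/s21.png

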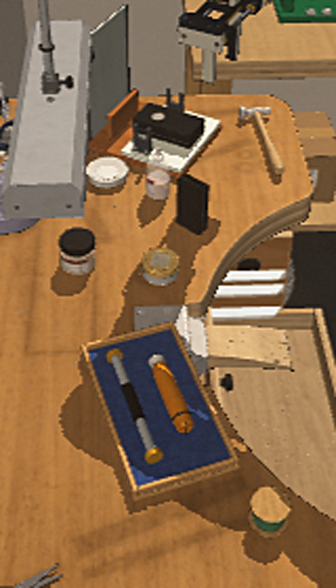

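Bar and clamp lie side by side in the tray, the block lies flat between the brackets, the bystanders are in place and the hand is free. Handing in.

```bash
python3 -c "
from plant import *
print(close_job())"
```

```text
the job is handed in; nothing more can be done
None
```

The job is done and handed in at about 29.8 s, in the order asked.

- **Bar:** I lifted it straight up out of both brackets; a side picture just after the lift showed it level. I laid it on the felt and opened the hand only once the force showed contact.
- **Clamp:** I laid it beside the bar on the felt, also released on contact. The last picture shows the two side by side.
- **Charcoal block:** I tipped it over the step by its top. It lies flat on the white board between the brackets, origin near stand x −25 mm (about −28 mm expected).

**Differences from the task's hints:**
- **Hand upright:** The moves allow no lean, so I kept the hand upright. I gripped the bar with the very fingertips, which by the given sizes left about 3 mm over the block. I felt no contact there.
- **Clamp slid first:** Closing the hand slid the clamp about 11 mm forward on the board before I picked it up.
- **Block gripped by its sides:** I held it lightly at the top and guided it down, rather than reaching behind it. The fingers slipped a little, so it came to rest about 10 mm too far back. I then slid it about 7 mm forward on the board without lifting it.

**Last checks:** The wrist picture agrees with the block lying flat. The rough two-camera measurement of its top front edge gave 44 mm instead of 50 mm, with 5 mm disagreement between the cameras, so I relied on the wrist picture. That measurement was made before the slide. The side view shows the bystanders standing and the robot touching nothing. The highest force I read was about 16 N.

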